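# Load a small culture dish into the gassing chamber and clamp it shut

### The arm

A 6-joint arm with a two-finger parallel gripper is mounted at the origin on a cart in front of the work surface, level with it; the furniture and walls round the work are solid. World frame = base frame: x ahead of the robot, y to its left, z up, the work surface at z = 0. Lengths are in m, angles in rad, forces in N, time in s.
With the tool pointing down it reaches from about 0.35 to 0.975 m from the base axis. Payload 4.9 kg.
Tool frame: the origin (TCP) lies midway between the tips of the shut fingers; the grasp point (between the pads) lies manip.grip_depth behind it (manip.grip_depth is the distance from the TCP to the grasp point, in m); z points along the fingers, x is the direction in which the jaws open and shut, and the axes are right-handed (so a half turn about z gives the same grasp; the last joint's range is limited). The gripper opens to 85 mm and grips with 20 to 120 N. Pads are 22 mm wide; open, the fingers measure 114 mm over their backs; the gripper's body (76 mm by 85 mm) begins 54 mm behind the grasp point. The pads swing forward as they close: fully open they stand 13 mm farther back than shut.
Start: joints at [-1.384, 0.053, 1.613, -0, 1.476, -0.119], TCP at [0.188, -0.596, 0.231] pointing down, gripper open.
Joint ranges: [-3.01, 3.01], [-1.01, 2.22], [0.06, 2.58], [-1.02, 4.17], [0.09, 2.62], [-3.14, 3.14]. Speed limits (rad/s): [2.57, 2.57, 3.14, 3.14, 3.14, 3.14].

### API

Orientations are given as a unit quaternion [w, x, y, z].
In Python, from plant import state, grab_frame, ticket, manip gives the robot as it stands.
- The arm moves only by the tool carry_out, never from a script. Its argument "moves" is a list that holds one entry, the list of rows, each a list of 7 numbers: the turn, a rotation vector about the tool's x, y, z each as a share of 5 degrees, from -1 to 1, then the shift along the tool's x, y, z each as a share of 0.04 m, from -1 to 1, then the gripper command: -1 is shut, 1 is fully open, values between are in proportion. A call has 1 to 8 rows; each row shifts and turns the commanded pose from where the row before left it, along the tool's axes as they then stand; what a row does not reach is not made up. A row lasts 1/12 s, in which the tool goes at most 41.7 mm and 7.16 degrees, less where a joint would pass 70% of its speed; a pose out of reach is approached as far as the arm can. A call with a number of a shift or a turn outside -1 to 1 is refused whole. A call with a gripper value outside its range is refused whole. The fingers move at their own pace and stop on an object; the grip force is fixed at half the most. Time passes only in rows, so rows that do not move let the fingers close. It gives the time, the measured TCP pose, the force and the opening at its end, in the units of the state.
- state(): the state, without advancing time (a new reading comes with each control period).
- grab_frame(name): name is "side" or "top"; returns a dict with "frame" (480x640x3 uint8, red, green, blue), "z_map" (480x640 float32, m along the optical axis (not along the pixel's ray), 0 where there is no reading), "K" (3x3 intrinsics, pixels), "k1" (the pictures are not rectified: a ray, as slopes to the right and down, at radius r is drawn at 1 + k1 r^2 times it, then the intrinsics apply), "world_from_camera" (4x4, takes a point from camera to world coordinates). Camera axes: x right, y down, z forward; pixel columns grow to the right and rows downward; lengths in m; the calibration is good to about 2 mm. A picture is of the moment at which its call begins.
- ticket.job_done(): hands the job in, once; it reports no verdict.
The state is a dict: "time": time; "joint_pos": joint angles; "joint_vel": joint speeds; "joint_efforts": joint torques, N m; "tool_pos": TCP position; "tool_rot": TCP orientation; "contact_force": force on the tool from outside, world axes, zero at the start; "ft_torque": the same for the moment, N m; "gripper_width": opening from 0.0 (shut) to 1.0 (fully open).
Only numpy, scipy, OpenCV 4.12 (cv2) and the standard library are available. Lean on these libraries where they do the work, as an engineer would, in place of code of your own. Each camera call takes 0.05 s, during which the arm holds its last target.

### The job

Take the smallest of the three culture dishes out of the steel tray, leaving the other things there standing where they are and keeping the dish level because it holds medium, and set it flat on the seat between the four pins inside the black gassing chamber. Put the loose aluminium lid squarely on the chamber, fully down over its rim, while the toggle clamp is still open. Then swing the clamp's handle all the way over until it locks with its rubber foot pressing on the lid.

Things in the scene. Friction and masses are not known exactly. Their poses are not given: they have to be found in the camera images.
- chamber: Gassing chamber, fixed. Origin: under the dish seat at bench level; x across, y along its long side towards its toggle clamp. Plate 84 x 172 mm (y -62 to 110), top z 11. Black open box 64 (x) x 96 (y), ledge at z 22.5, then a rim 55 x 87 outside, 3 thick, top z 36; inside 49 x 81, floor z 17. Clamp in the plane x = 0 on a riser 34 wide, y 57 to 107, up to z 69.
- chamber_seat (a point): Centre of the dish seat on the chamber's inside floor, 17 mm above the bench; axes as the chamber's. The seated dish has its origin here. Four pins 4 mm high and 4 mm thick at x +-17.8, y +-15.2 mm stand round it (2 mm play). Inside the box there is room for fingers beside the dish only along y (walls at y +-40.5 mm).
- lid_seat (a point): Where the lid's origin lies when the lid is fully on: 24 mm above the bench over the dish seat; axes as the chamber's.
- lid: Loose aluminium lid 64 (x) x 96 (y) x 17 mm, open below, with a steel disc 22 mm across, 3 mm high in the middle of its top. Origin: centre of its lower edge; y along the long side. Skirt 2.5 mm thick, 12 mm deep, goes over the chamber's rim with 2 mm play a side, either way round. Grasp across x (64 mm). Starts flat on the bench, right way up. 0.14 kg.
- clamp_arm (a joint): Hinge of the toggle clamp's arm, rad: 0 = open, leaning back past upright; about 1.9 = level, its foot over the middle of the lid. The arm is 64 mm long from its pivot at chamber y 64, z 62 and is moved by the handle through a linkage.
- clamp_handle (a joint): Hinge between the clamp's handle and its arm, rad: 0 = open; about 2.92 = dead centre with the foot on the lid; about 2.97 = over centre against its stop, locked.
- handle_grip (a point): Point on the axis of the clamp's round black handle (13 mm thick, 16 mm short of its end); axes turn with it. Closing, it runs in the chamber's plane x = 0 through (y, z) mm: (108, 133), (127, 127), (137, 115), (139, 100), (141, 84), (142, 79) (the stop, past dead centre: handle nearly level). Pinch it across x, lead it along, then push it down.
- clamp_plunger: Sprung rubber foot 15 mm across under the tip of the clamp's arm; origin: middle of its face. On a fitted lid it is pushed in by 1 to 2 mm and presses with about 6 N.
- tray: Fixed stainless steel tray 150 (x) x 216 (y) x 20 mm, walls and floor 3 mm; origin: centre of its underside. Six things stand in it.
- dish_39: The smallest culture dish, beige, round, 39 mm across, 9 mm high; origin: centre of its underside. It stands on the tray floor (3 mm above the bench). Grasp across the rim. 20 g.
- dish_55: Culture dish 55 mm across, 11 mm high, in the tray; origin: centre of its underside. Leave.
- dish_60: Culture dish 60 mm across, 11 mm high, in the tray; origin: centre of its underside. Leave.
- objective: Microscope objective standing in the tray, 25 mm across, 44 mm high; origin: centre of its underside. Leave.
- can: Black round can for an objective, 37 mm across, 45 mm high, standing in the tray; origin: centre of its underside. Leave.
- dust_cap: Flat black round dust cap, 44 mm across, 12 mm high, in the tray; origin: centre of its underside. Leave.
Mind the look-alikes: they are no part of the job. What is shaped like the dish_39 but purple is not meant.

How it is judged:
On the way, in this order (a step that is already met when the one before it is completed fails the run):
1. the small dish stands flat on the seat in the chamber, let go (horizontal distance between dish_39 and chamber_seat below 0.006 m and z of dish_39 in the frame of chamber below 0.0205 m and angle between dish_39's own z axis and vertical below 0.08 rad and contact force between the fingers and dish_39 below 0.05 N and linear speed of dish_39 below 0.02 m/s), for 0.2 s.
2. the lid is fully down on the chamber, let go, with the clamp still open (horizontal distance between lid and chamber_seat below 0.0035 m and z of lid in the frame of chamber between 0.021 and 0.027 m and angle between lid's own z axis and vertical below 0.05 rad and contact force between the fingers and lid below 0.05 N and linear speed of lid below 0.02 m/s and value of joint clamp_arm below 0.8 rad), for 0.2 s.
At the end, for the whole second after the job is handed in: Dish flat on the seat (6 mm off-centre at most, tilt < 0.08); lid fully on (3.5 mm off-centre at most, lower edge 21 to 27 mm above the bench, tilt < 0.05); clamp locked over centre (arm > 1.86, handle > 2.945) with its foot pressing on the lid by > 3 N; all at rest (horizontal distance between dish_39 and chamber_seat below 0.006 m and z of dish_39 in the frame of chamber below 0.0205 m and angle between dish_39's own z axis and vertical below 0.08 rad and horizontal distance between lid and chamber_seat below 0.0035 m and z of lid in the frame of chamber between 0.021 and 0.027 m and angle between lid's own z axis and vertical below 0.05 rad and value of joint clamp_arm above 1.86 rad and value of joint clamp_handle above 2.945 rad and contact force between clamp_plunger and lid above 3 N and velocity of joint clamp_handle below 0.05 rad/s and linear speed of each of dish_39, lid below 0.02 m/s); the robot touches nothing.
It fails at once if the small dish is tipped by more than about 20 degrees (its medium would spill) (angle between dish_39's own z axis and vertical above 0.35 rad).
It fails at once if another thing in the tray is shifted by more than 30 mm (distance of any of dish_55, dish_60, objective, can, dust_cap from where it was at the start of the episode above 0.03 m).
It fails at once if another thing in the tray is knocked over (angle between any of dish_55, dish_60, objective, can, dust_cap's own z axis and vertical above 0.5 rad).
It also fails if it takes over 69 s, if anything falls off the work surface, if the arm or the gripper's body presses on something with over 40 N, if the wrist force passes 120 N, or if a joint passes its speed limit or range.

## Working session

There is one attempt and no reset: what is moved stays moved. The work goes in short steps, Python scripts to look and compute and a tool call to move; the robot and the scene stay as the last step left them, time stands still between calls to the robot, and variables do not carry over. Pictures are saved under pics/ and viewed, and the job is handed in when it is done.

Besides the shell and the picture viewer there is one more tool, called after "Request:" as name(argument=value, ...) on one line, values as JSON. carry_out: Moves the arm, as the interface text tells. Shift numbers are shares of 0.04 m and turn numbers shares of 5 degrees, none past 1 either way. Its arguments: {"type":"object","properties":{"moves":{"type":"array"}},"required":["moves"]}

```bash
ls; mkdir -p pics
cat > h.py <<'E'
import numpy as np,cv2
from plant import state,grab_frame,ticket,manip
def pix2world(f,u,v,z=None,depth=None):
    K=f["K"];T=f["world_from_camera"];k1=f["k1"]
    xd=(u-K[0,2])/K[0,0];yd=(v-K[1,2])/K[1,1]
    rd=np.hypot(xd,yd);r=rd
    for _ in range(30): r=rd/(1+k1*r*r)
    s=r/rd if rd>0 else 1
    d=np.array([xd*s,yd*s,1.])
    if depth is not None: return T[:3,:3]@(d*depth)+T[:3,3]
    w=T[:3,:3]@d;o=T[:3,3]
    return o+w*(z-o[2])/w[2]
def cloud(f):
    K=f["K"];T=f["world_from_camera"];k1=f["k1"]
    v,u=np.mgrid[0:480,0:640]
    xd=(u-K[0,2])/K[0,0];yd=(v-K[1,2])/K[1,1];rd=np.hypot(xd,yd);r=rd.copy()
    for _ in range(30): r=rd/(1+k1*r*r)
    s=np.where(rd>0,r/np.maximum(rd,1e-9),1)
    Z=f["z_map"]
    P=np.stack([xd*s*Z,yd*s*Z,Z],-1)@T[:3,:3].T+T[:3,3]
    P[Z==0]=np.nan
    return P
def proj(f,p):
    K=f["K"];T=f["world_from_camera"]
    c=T[:3,:3].T@(np.array(p)-T[:3,3]);x,y=c[0]/c[2],c[1]/c[2];s=1+f["k1"]*(x*x+y*y)
    return K[0,0]*x*s+K[0,2],K[1,1]*y*s+K[1,2]
def save(f,n): cv2.imwrite("pics/"+n,f["frame"][:,:,::-1])
def crop(f,n,u0,u1,v0,v1,k=4):
    im=f["frame"][v0:v1,u0:u1,::-1];cv2.imwrite("pics/"+n,cv2.resize(im,None,fx=k,fy=k,interpolation=cv2.INTER_CUBIC))
E
python3 - <<'E'
from h import *
import pickle
for n in("top","side"):
    f=grab_frame(n);save(f,n+"0.png");pickle.dump(f,open(n+"0.pkl","wb"));print(n,f["K"].round(1).tolist(),f["k1"],f["world_from_camera"].round(3).tolist())
print(state(),manip.grip_depth)
E
```

```text
pics
top [[622.8, 0.0, 317.9], [0.0, 622.8, 231.8], [0.0, 0.0, 1.0]] 0.04719278558555307 [[0.018, -0.995, 0.1, 0.451], [-1.0, -0.017, 0.013, -0.089], [-0.012, -0.1, -0.995, 1.257], [0.0, 0.0, 0.0, 1.0]]
side [[439.2, 0.0, 318.1], [0.0, 439.2, 232.0], [0.0, 0.0, 1.0]] 0.02755994881772808 [[-0.97, 0.203, -0.132, 0.719], [0.243, 0.795, -0.556, 0.426], [-0.008, -0.571, -0.821, 0.851], [0.0, 0.0, 0.0, 1.0]]
{'time': 0.1, 'joint_pos': array([-1.38401038e+00,  5.33227588e-02,  1.61416550e+00,  4.00981528e-06,
        1.47601907e+00, -1.19010693e-01]), 'joint_vel': array([-0.0002244 , -0.00264022, -0.00325549, -0.00016679, -0.00093297,
       -0.00062457]), 'joint_efforts': array([ 1.26475356e-03, -3.94902885e+01, -3.71360707e+01, -4.71829730e-05,
        3.90198897e-03, -9.36808220e-06]), 'tool_pos': array([ 0.1880461 , -0.59543953,  0.23016092]), 'tool_rot': array([-6.55072396e-04,  8.06551731e-01, -5.91162743e-01, -6.98122514e-04]), 'contact_force': array([-0.62949943,  0.58249301,  0.77538046]), 'ft_torque': array([0.00721788, 0.03029254, 0.01802645]), 'gripper_width': 1.000684783547652} 0.0187
```

View pics/top0.png

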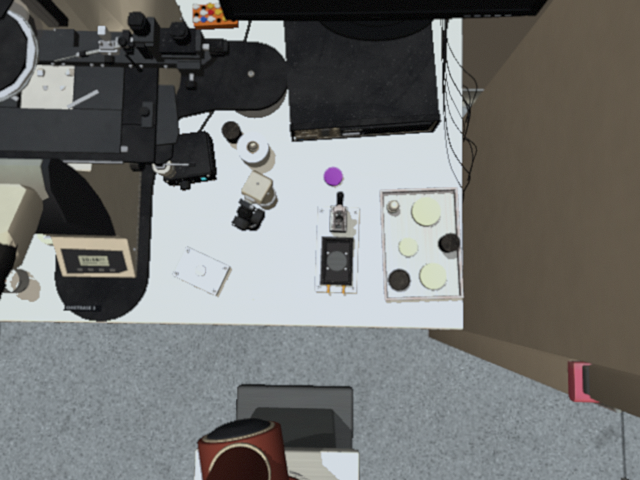

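View pics/side0.png

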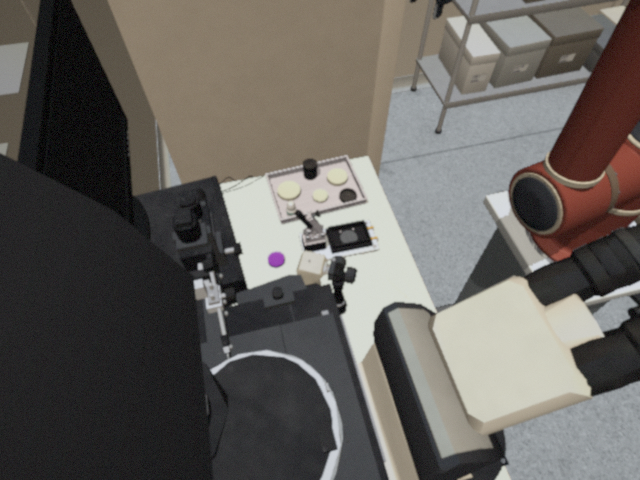

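Run:
```python
from h import *
import pickle
f=pickle.load(open("top0.pkl","rb"));g=pickle.load(open("side0.pkl","rb"))
crop(f,"t_a.png",300,470,170,310,4.6);crop(f,"t_b.png",160,290,190,310,5);
crop(g,"s_a.png",250,420,140,280,4.6)
s=state();print(proj(f,s['tool_pos']),proj(g,s['tool_pos']),proj(f,[0,0,0]))
P=cloud(f)
for (u,v) in [(408,246),(333,177),(427,210),(432,276),(337,261),(203,271),(300,280),(399,280),(449,242),(392,207),(582,381),(250,440)]: print(u,v,P[v,u].round(3))
```

```text
(np.float64(648.0506165235249), np.float64(471.6517039514264)) (np.float64(423.0262804585572), np.float64(13.849479350339664)) (np.float64(274.8890445123014), np.float64(531.0482709813849))
408 246 [ 0.55  -0.252  0.018]
333 177 [ 0.689 -0.101  0.009]
427 210 [ 0.624 -0.29   0.013]
432 276 [ 0.492 -0.299  0.018]
337 261 [ 0.518 -0.111  0.018]
203 271 [0.493 0.154 0.02 ]
300 280 [ 0.479 -0.037 -0.004]
399 280 [ 0.483 -0.235  0.01 ]
449 242 [ 0.557 -0.327  0.05 ]
392 207 [ 0.624 -0.216  0.048]
582 381 [ 0.349 -0.417  0.438]
250 440 [0.235 0.019 0.303]
```

View pics/t_a.png

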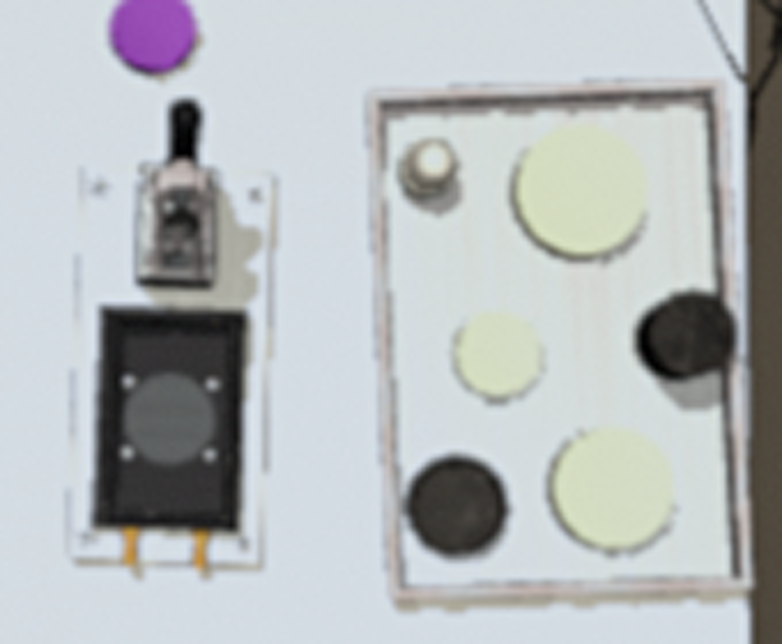

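View pics/t_b.png

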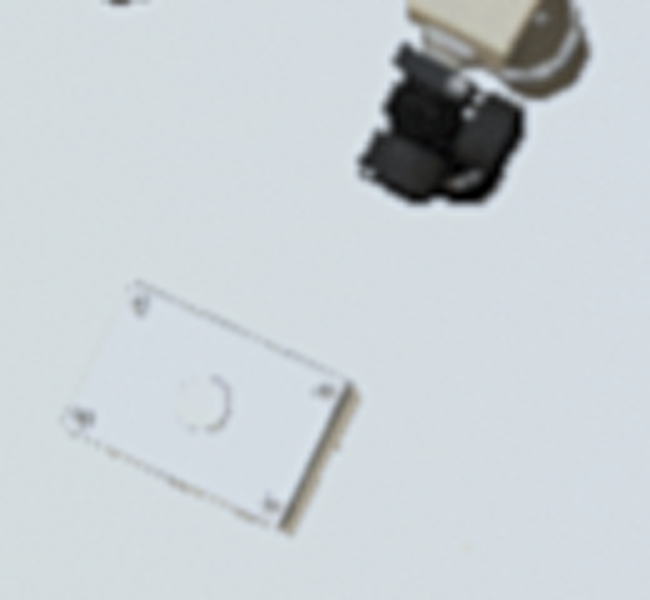

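View pics/s_a.png

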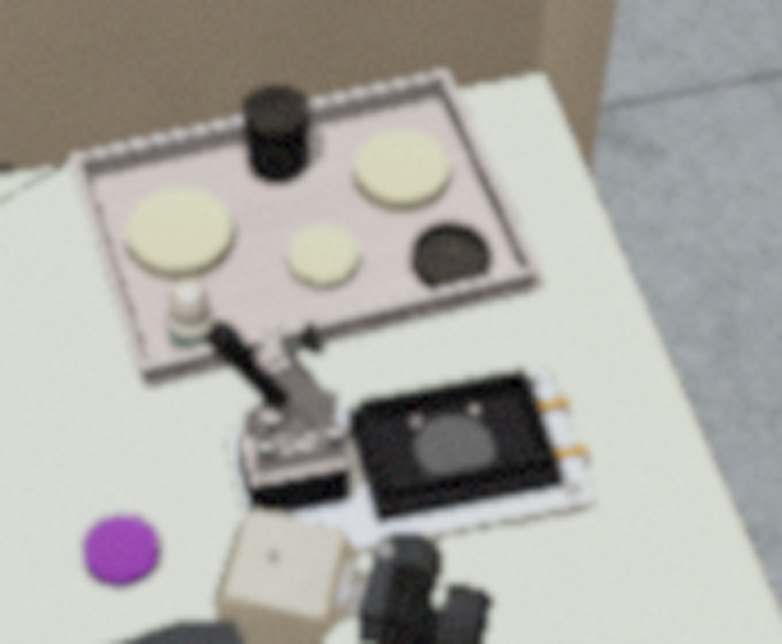

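Run:
```python
from h import *
import pickle
f=pickle.load(open("top0.pkl","rb"));g=pickle.load(open("side0.pkl","rb"))
P=cloud(f);Q=cloud(g)
def c(x,y,z,k=4.6,o=(300,170)):
    return pix2world(f,(x+.5)/k-.5+o[0],(y+.5)/k-.5+o[1],z=z)
print("dish",c(499,355,.012).round(4), "seatdisc",c(169,419,.017).round(4))
pins=np.array([c(x,y,.021) for x,y in[(128,382),(213,384),(209,454),(127,453)]]);print("pins",pins.round(4).tolist(),pins.mean(0).round(4))
pl=np.array([c(x,y,.011) for x,y in[(80,168),(274,176),(262,566),(70,560)]]);print("plate",pl.round(4).tolist())
bx=np.array([c(x,y,.0225) for x,y in[(98,309),(246,311),(240,530),(92,525)]]);print("box",bx.round(4).tolist(),bx.mean(0).round(4))
for q in (pl,bx):
  d=(q[0]+q[1]-q[2]-q[3])/2; print("len",np.hypot(*d[:2]),np.degrees(np.arctan2(d[1],d[0])), "w",np.linalg.norm(q[1]-q[0]),np.linalg.norm(q[2]-q[3]))
L=np.array([c(x,y,.017,5,(160,190)) for x,y in[(130,283),(352,383),(286,530),(66,425)]]);print("lid",L.round(4).tolist(),L.mean(0).round(4),"disc",c(203,403,.02,5,(160,190)).round(4))
d=(L[1]+L[2]-L[0]-L[3])/2;print(np.hypot(*d[:2]),np.degrees(np.arctan2(d[1],d[0])))
d=(L[0]+L[1]-L[2]-L[3])/2;print(np.hypot(*d[:2]),np.degrees(np.arctan2(d[1],d[0])))
# cloud check: dish top plane
A=np.concatenate([P.reshape(-1,3),Q.reshape(-1,3)]);A=A[~np.isnan(A[:,0])]
# height map max, 5cm grid
print("heights: rows x .9->.0, cols y .4->-.6")
for x in np.arange(.9,-.01,-.05):
    print("%.2f"%x,end=" ")
    for y in np.arange(.4,-.65,-.05):
        m=(abs(A[:,0]-x)<.025)&(abs(A[:,1]-y)<.025);print("%5d"%(1000*A[m,2].max()) if m.any() else "    -",end="")
    print()
```

```text
dish [ 0.5492 -0.2528  0.012 ] seatdisc [ 0.5186 -0.1099  0.017 ]
pins [[0.534, -0.0918, 0.021], [0.5338, -0.1285, 0.021], [0.5036, -0.1272, 0.021], [0.5034, -0.0919, 0.021]] [ 0.5187 -0.1099  0.021 ]
plate [[0.6284, -0.0692, 0.011], [0.6262, -0.1543, 0.011], [0.4561, -0.1511, 0.011], [0.4572, -0.0681, 0.011]]
box [[0.5653, -0.0783, 0.0225], [0.5656, -0.1423, 0.0225], [0.4712, -0.1409, 0.0225], [0.4722, -0.0774, 0.0225]] [ 0.5186 -0.1097  0.0225]
len 0.17069513714748144 -0.7403724924118427 w 0.08510039435039914 0.08301925593870306
len 0.09373268003111197 -0.7117528554492802 w 0.06397219437218536 0.06349486808211008
lid [[0.5423, 0.1915, 0.017], [0.5039, 0.1016, 0.017], [0.4454, 0.1258, 0.017], [0.4854, 0.2146, 0.017]] [0.4943 0.1584 0.017 ] disc [0.4949 0.16   0.02  ]
0.09756317050184653 -113.69238723232382
0.062419824487669875 -22.2470289224506
heights: rows x .9->.0, cols y .4->-.6
0.90     -    -    -  375  300   85   84   87  104  105  106  104  106  104  104   15  449    -    -    -    -
0.85     -  469  475  428  371   84   85   87  103  107  106  105  105  106  104   14  493  
[... 1206 characters left out ...]
783 -781  431  430 -782  279    -
0.25  -780 -778 -780 -785 -779 -781  297  561  574 -782 -782 -784 -785 -781 -783 -784 -780 -781 -781 -780 -782
0.20  -781 -783 -786 -782 -784 -779  318  526  563  270 -784 -787 -782 -783 -785 -782 -779 -781  300  299 -784
0.15  -783 -782 -782 -784 -691    8  306  428  282  272    9    9 -699 -783 -781 -777 -784 -785  299  298 -784
0.10  -781 -785 -783 -785 -694    6  277  299  299   15    9    8 -695 -783 -783 -784 -785 -784 -780 -780 -782
0.05  -787 -784 -781 -785 -694    3  245  303  318    - -696 -684 -694 -782 -783 -784 -782 -782 -782 -783 -781
-0.00  -785 -781 -783 -789    -    2    -  211    -    -    - -683 -691 -784 -784 -783 -782 -784 -778 -782 -783
```

```bash
cat >> h.py <<'E'
from scipy.spatial.transform import Rotation as R
def th():
    q=state()['tool_rot'];M=R.from_quat([q[1],q[2],q[3],q[0]]).as_matrix();return np.degrees(np.arctan2(M[1,0],M[0,0])),M
def plan(wps,start=None):
    """wps: list of (xyz,theta_deg,n,grip)"""
    t,M=th();p=np.array(state()['tool_pos']) if start is None else np.array(start)
    print("now",p.round(4),"th %.2f"%t,"tilt",M[:2,2].round(4))
    for tgt,tt,n,g in wps:
        tgt=np.array(tgt,float);dt=(tt-t)/n;dp=(tgt-p)/n
        for i in range(n):
            a=np.radians(t);X=np.array([np.cos(a),np.sin(a),0]);Y=np.array([np.sin(a),-np.cos(a),0])
            r=[0,0,round(-dt/5,2),round(X@dp/.04,2),round(Y@dp/.04,2),round(-dp[2]/.04,2),g];
            assert max(map(abs,r))<=1,r
            print(str(r)+",");t+=dt;p=p+dp
E
python3 - <<'E'
from h import *
plan([((.15,-.345,.23),-33,8,1)])
E
```

```text
now [ 0.188  -0.5954  0.2302] th -72.48 tilt [-0.0004  0.0019]
[0, 0, np.float64(-0.99), np.float64(-0.78), np.float64(-0.12), np.float64(0.0), 1],
[0, 0, np.float64(-0.99), np.float64(-0.77), np.float64(-0.19), np.float64(0.0), 1],
[0, 0, np.float64(-0.99), np.float64(-0.75), np.float64(-0.25), np.float64(0.0), 1],
[0, 0, np.float64(-0.99), np.float64(-0.72), np.float64(-0.32), np.float64(0.0), 1],
[0, 0, np.float64(-0.99), np.float64(-0.69), np.float64(-0.38), np.float64(0.0), 1],
[0, 0, np.float64(-0.99), np.float64(-0.66), np.float64(-0.44), np.float64(0.0), 1],
[0, 0, np.float64(-0.99), np.float64(-0.62), np.float64(-0.49), np.float64(0.0), 1],
[0, 0, np.float64(-0.99), np.float64(-0.57), np.float64(-0.54), np.float64(0.0), 1],
```

Request:
carry_out(moves=[[[0, 0, -0.99, -0.78, -0.12, 0, 0.3], [0, 0, -0.99, -0.77, -0.19, 0, 0.3], [0, 0, -0.99, -0.75, -0.25, 0, 0.3], [0, 0, -0.99, -0.72, -0.32, 0, 0.3], [0, 0, -0.99, -0.69, -0.38, 0, 0.3], [0, 0, -0.99, -0.66, -0.44, 0, 0.3], [0, 0, -0.99, -0.62, -0.49, 0, 0.3], [0, 0, -0.99, -0.57, -0.54, 0, 0.3]]])

```text
time: 0.77
tool_pos: [0.1497, -0.3444, 0.2305]
tool_rot: [-0.001, 0.96, -0.281, -0.0]
contact_force: [1.0, 0.8, 1.0]
gripper_width: 0.647
```

```bash
sed -i 's/round(\([^,]*\),2)/float(round(\1,2))/g' h.py
python3 - <<'E'
from h import *
s=state();print(s['gripper_width'],s['time'],s['joint_pos'].round(3))
plan([((.35,-.253,.2),-10,6,.3),((.5492,-.2528,.14),-.7,6,.3)])
E
```

```text
0.6467379068322592 0.7667 [-1.36  -0.609  2.15  -0.     1.601 -0.79 ]
now [ 0.1497 -0.3444  0.2305] th -32.64 tilt [-0.0003  0.0013]
[0, 0, -0.75, 0.5, -0.77, 0.13, 0.3],
[0, 0, -0.75, 0.55, -0.74, 0.13, 0.3],
[0, 0, -0.75, 0.59, -0.7, 0.13, 0.3],
[0, 0, -0.75, 0.64, -0.66, 0.13, 0.3],
[0, 0, -0.75, 0.68, -0.61, 0.13, 0.3],
[0, 0, -0.75, 0.72, -0.57, 0.13, 0.3],
[0, 0, -0.31, 0.82, -0.14, 0.25, 0.3],
[0, 0, -0.31, 0.82, -0.12, 0.25, 0.3],
[0, 0, -0.31, 0.82, -0.1, 0.25, 0.3],
[0, 0, -0.31, 0.83, -0.08, 0.25, 0.3],
[0, 0, -0.31, 0.83, -0.06, 0.25, 0.3],
[0, 0, -0.31, 0.83, -0.03, 0.25, 0.3],
```

Request:
carry_out(moves=[[[0, 0, -0.75, 0.5, -0.77, 0.13, 0.3], [0, 0, -0.75, 0.55, -0.74, 0.13, 0.3], [0, 0, -0.75, 0.59, -0.7, 0.13, 0.3], [0, 0, -0.75, 0.64, -0.66, 0.13, 0.3], [0, 0, -0.75, 0.68, -0.61, 0.13, 0.3], [0, 0, -0.75, 0.72, -0.57, 0.13, 0.3], [0, 0, -0.31, 0.82, -0.14, 0.25, 0.3], [0, 0, -0.31, 0.82, -0.12, 0.25, 0.3]]])

```text
time: 1.43
tool_pos: [0.4191, -0.2552, 0.1797]
tool_rot: [0.0, 0.998, -0.062, 0.0]
contact_force: [-0.2, 0.1, 0.5]
gripper_width: 0.647
```

Request:
carry_out(moves=[[[0, 0, -0.31, 0.82, -0.1, 0.25, 0.3], [0, 0, -0.31, 0.83, -0.08, 0.25, 0.3], [0, 0, -0.31, 0.83, -0.06, 0.25, 0.3], [0, 0, -0.31, 0.83, -0.03, 0.25, 0.3], [0, 0, 0, 0, 0, 0, 0.3]]])

```text
time: 1.85
tool_pos: [0.5527, -0.2558, 0.1353]
tool_rot: [-0.002, 1.0, -0.008, -0.002]
contact_force: [-0.6, 0.0, -0.1]
gripper_width: 0.651
```

Run:
```python
from h import *
import pickle
s=state();print(s['gripper_width'],s['time'],s['tool_pos'],th()[0])
f=grab_frame("top");g=grab_frame("side")
pickle.dump(f,open("top1.pkl","wb"));pickle.dump(g,open("side1.pkl","wb"))
save(g,"s1.png");crop(f,"t1.png",360,490,180,310,4.6);crop(g,"s1c.png",250,420,100,240,4.6)
print(proj(f,s['tool_pos']),proj(g,s['tool_pos']))
```

```text
0.651235711751586 1.85 [ 0.55269693 -0.2557566   0.13531943] -0.8950949292485613
(np.float64(418.83461385958094), np.float64(239.66805968246277)) (np.float64(318.6475583896471), np.float64(157.79128202243467))
```

View pics/t1.png

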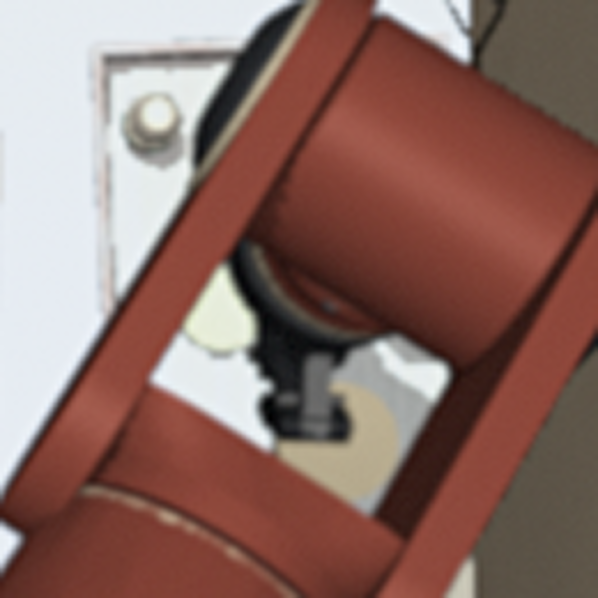

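View pics/s1c.png

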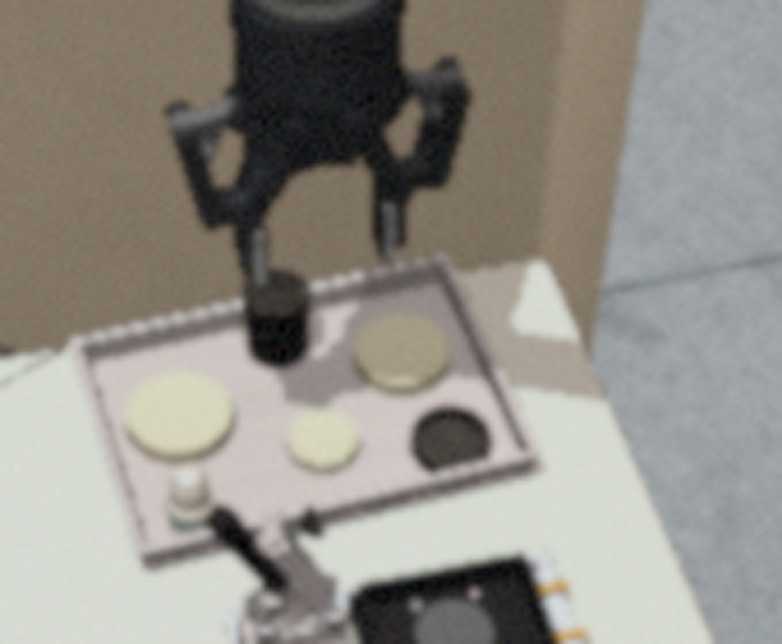

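Run:
```python
from h import *
import pickle
g=pickle.load(open("side1.pkl","rb"));g0=pickle.load(open("side0.pkl","rb"))
P=cloud(g).reshape(-1,3);m=(abs(P[:,0]-.5527)<.06)&(abs(P[:,1]+.2557)<.03)&(P[:,2]>.07)&(P[:,2]<.19)
q=P[m];q=q[np.argsort(q[:,2])];print(len(q));print(q[:60:2].round(3))
def c(x,y,z,k=4.6,o=(250,140)): return pix2world(g0,(x+.5)/k-.5+o[0],(y+.5)/k-.5+o[1],z=z).round(4)
print("dish side",c(324,252,.012),"chamber pins",c(416,421,.021),c(474,409,.021),"disc",c(456,444,.017))
for n,b in(("L",(240,270)),("R",(380,400))):
    pass
```

```text
250
[[ 0.584 -0.247  0.142]
 [ 0.518 -0.245  0.142]
 [ 0.52  -0.245  0.143]
 [ 0.523 -0.261  0.144]
 [ 0.582 -0.244  0.144]
 [ 0.579 -0.246  0.145]
 [ 0.582 -0.246  0.146]
 [ 0.512 -0.248  0.147]
 [ 0.584 -0.245  0.148]
 [ 0.579 -0.246  0.148]
 [ 0.585 -0.25   0.148]
 [ 0.518 -0.245  0.149]
 [ 0.52  -0.246  0.149]
 [ 0.59  -0.25   0.149]
 [ 0.584 -0.245  0.15 ]
 [ 0.579 -0.246  0.151]
 [ 0.522 -0.254  0.151]
 [ 0.522 -0.263  0.151]
 [ 0.523 -0.244  0.151]
 [ 0.518 -0.245  0.152]
 [ 0.522 -0.246  0.152]
 [ 0.522 -0.264  0.153]
 [ 0.512 -0.248  0.154]
 [ 0.523 -0.254  0.154]
 [ 0.522 -0.256  0.155]
 [ 0.585 -0.25   0.155]
 [ 0.584 -0.246  0.155]
 [ 0.522 -0.265  0.156]
 [ 0.587 -0.249  0.156]
 [ 0.589 -0.25   0.156]]
dish side [ 0.5511 -0.2512  0.012 ] chamber pins [ 0.5351 -0.1261  0.021 ] [ 0.5049 -0.126   0.021 ] disc [ 0.5187 -0.1103  0.017 ]
```

Run:
```python
from h import *
plan([((.550,-.2523,.04),-.7,4,.3),((.550,-.2523,.0025),-.7,4,.3)])
```

```text
now [ 0.5501 -0.2564  0.138 ] th -1.02 tilt [-0.0035  0.002 ]
[0, 0, -0.02, -0.0, -0.03, 0.61, 0.3],
[0, 0, -0.02, -0.0, -0.03, 0.61, 0.3],
[0, 0, -0.02, -0.0, -0.03, 0.61, 0.3],
[0, 0, -0.02, -0.0, -0.03, 0.61, 0.3],
[0, 0, -0.0, 0.0, -0.0, 0.23, 0.3],
[0, 0, -0.0, 0.0, -0.0, 0.23, 0.3],
[0, 0, -0.0, 0.0, -0.0, 0.23, 0.3],
[0, 0, -0.0, 0.0, -0.0, 0.23, 0.3],
```

Request:
carry_out(moves=[[[0, 0, -0.02, 0, -0.03, 0.61, 0.3], [0, 0, -0.02, 0, -0.03, 0.61, 0.3], [0, 0, -0.02, 0, -0.02, 0.61, 0.3], [0, 0, -0.02, 0, -0.02, 0.61, 0.3], [0, 0, 0, 0, 0, 0.3, 0.3], [0, 0, 0, 0, 0, 0.25, 0.3], [0, 0, 0, 0, 0, 0.2, 0.3], [0, 0, 0, 0, 0, 0.14, 0.3]]])

```text
time: 2.62
tool_pos: [0.5505, -0.2536, 0.0073]
tool_rot: [0.0, 1.0, -0.006, 0.001]
contact_force: [0.7, -0.8, 0.8]
gripper_width: 0.648
```

Run:
```python
from h import *
import pickle
f=grab_frame("top");g=grab_frame("side")
s=state();print(s['gripper_width'],s['time'],s['tool_pos'],th()[0],s['contact_force'])
crop(f,"t2.png",360,490,180,310,4.6);crop(g,"s2c.png",280,380,150,240,7)
```

```text
0.650846840845996 2.7167 [ 0.55018467 -0.25332578  0.00695771] -0.6959052070908299 [-0.59963659 -0.93136791 -0.12714759]
```

View pics/s2c.png

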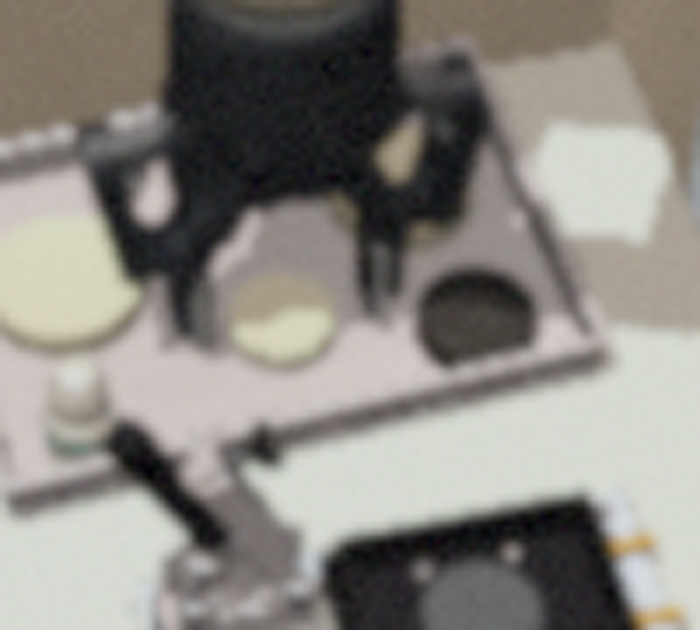

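Request:
carry_out(moves=[[[0, 0, 0, 0, -0.02, 0.08, 0.3], [0, 0, 0, 0, 0, 0, 0], [0, 0, 0, 0, 0, 0, -0.2], [0, 0, 0, 0, 0, 0, -1], [0, 0, 0, 0, 0, 0, -1], [0, 0, 0, 0, 0, 0, -1], [0, 0, 0, 0, 0, 0, -1]]])

```text
time: 3.3
tool_pos: [0.5511, -0.2528, 0.0048]
tool_rot: [0.0, 1.0, -0.006, 0.001]
contact_force: [-0.6, 1.1, 6.1]
gripper_width: 0.417
```

Run:
```python
from h import *
s=state();print(s['gripper_width'],s['time'],s['tool_pos'],th()[0],s['contact_force'])
g=grab_frame("side");crop(g,"s3c.png",280,380,150,240,7)
```

```text
0.41686607121076014 3.3 [ 0.55112867 -0.25279611  0.00482278] -0.6751419360991553 [-0.60579442  1.10378344  6.0650496 ]
```

View pics/s3c.png

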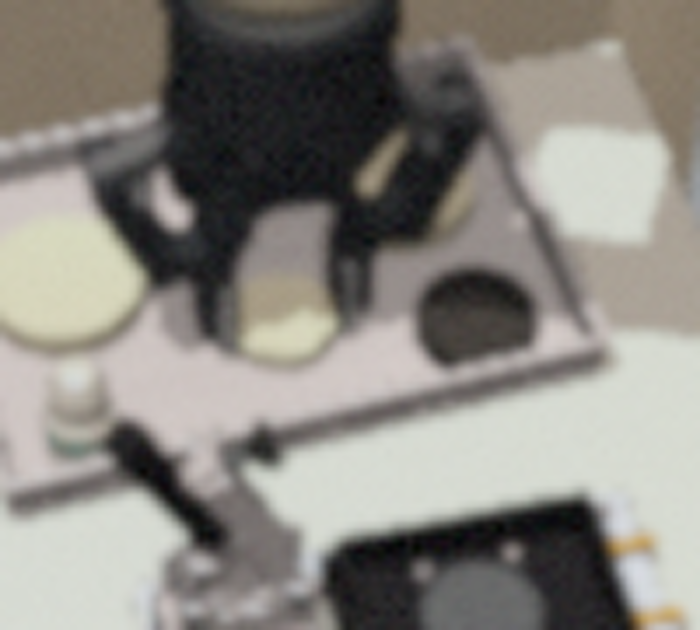

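Request:
carry_out(moves=[[[0, 0, 0, 0, 0, -0.1, -1], [0, 0, 0, 0, 0, -0.2, -1], [0, 0, 0, 0, 0, -0.3, -1], [0, 0, 0, 0, 0, -0.4, -1], [0, 0, 0, 0, 0, -0.4, -1], [0, 0, 0, 0, 0, -0.4, -1], [0, 0, 0, 0, 0, -0.2, -1], [0, 0, 0, 0, 0, 0, -1]]])

```text
time: 4.02
tool_pos: [0.5519, -0.2533, 0.0871]
tool_rot: [0.001, 1.0, -0.006, 0.002]
contact_force: [-0.3, 0.3, -0.3]
gripper_width: 0.417
```

Run:
```python
from h import *
g=grab_frame("side");crop(g,"s4c.png",270,370,120,210,7)
s=state();print(s['gripper_width'],s['time'],s['tool_pos'],th()[0],s['contact_force'])
plan([((.5187,-.1098,.085),-.7,8,-1)])
```

```text
0.4153984510351451 4.0667 [ 0.55100346 -0.25280751  0.08526389] -0.678947749041864 [ 0.22518682 -0.15253672 -0.59361055]
now [ 0.551  -0.2528  0.0853] th -0.68 tilt [ 0.0023 -0.0014]
[0, 0, 0.0, -0.11, -0.45, 0.0, -1],
[0, 0, 0.0, -0.11, -0.45, 0.0, -1],
[0, 0, 0.0, -0.11, -0.45, 0.0, -1],
[0, 0, 0.0, -0.11, -0.45, 0.0, -1],
[0, 0, 0.0, -0.11, -0.45, 0.0, -1],
[0, 0, 0.0, -0.11, -0.45, 0.0, -1],
[0, 0, 0.0, -0.11, -0.45, 0.0, -1],
[0, 0, 0.0, -0.11, -0.45, 0.0, -1],
```

View pics/s4c.png

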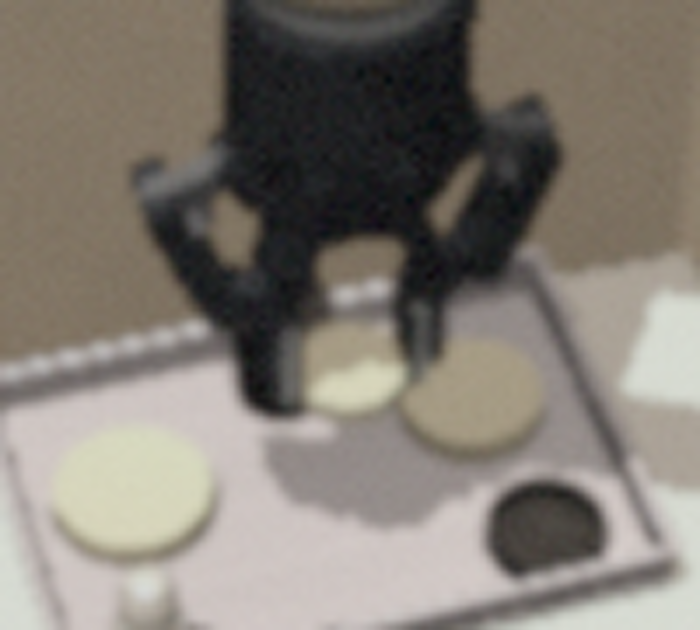

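Request:
carry_out(moves=[[[0, 0, 0, -0.05, -0.2, 0, -1], [0, 0, 0, -0.11, -0.45, 0, -1], [0, 0, 0, -0.11, -0.45, 0, -1], [0, 0, 0, -0.14, -0.6, 0, -1], [0, 0, 0, -0.14, -0.6, 0, -1], [0, 0, 0, -0.12, -0.6, 0, -1], [0, 0, 0, -0.11, -0.45, 0, -1], [0, 0, 0, -0.05, -0.21, 0, -1]]])

```text
time: 4.73
tool_pos: [0.5167, -0.1067, 0.0817]
tool_rot: [-0.001, 1.0, -0.005, -0.002]
contact_force: [-0.3, 0.3, -0.1]
gripper_width: 0.42
```

Run:
```python
from h import *
import pickle
g=grab_frame("side");f=grab_frame("top");pickle.dump(g,open("side5.pkl","wb"));pickle.dump(f,open("top5.pkl","wb"))
crop(g,"s5c.png",300,400,145,235,7);crop(f,"t5c.png",280,400,180,300,5)
s=state();print(s['gripper_width'],s['time'],s['tool_pos'],th()[0],s['contact_force'])
g0=pickle.load(open("side1.pkl","rb"))
print(pix2world(g0,270+357.5/7-.5,120+367.5/7-.5,z=.0925))
```

```text
0.4168272479468423 4.8333 [ 0.51756355 -0.10802598  0.0823734 ] -0.5621154088830501 [ 0.8075045  -0.17611652 -0.47018766]
[ 0.54950447 -0.25125867  0.0925    ]
```

View pics/s5c.png

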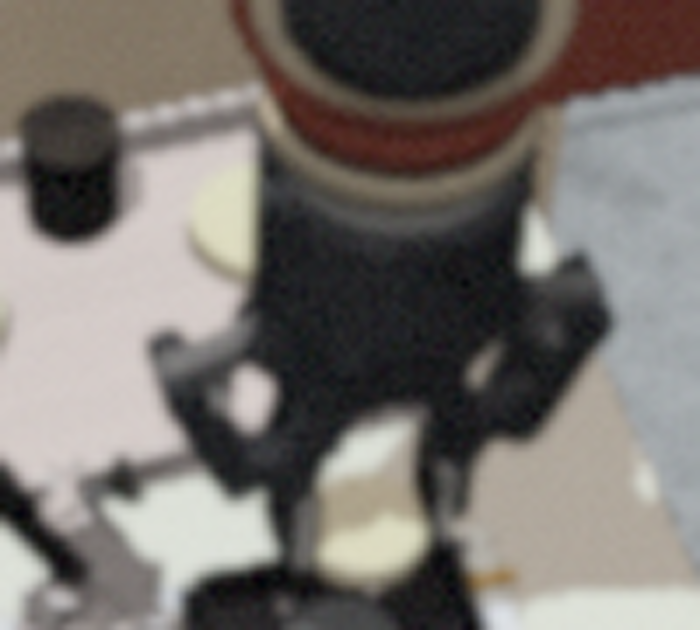

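View pics/t5c.png

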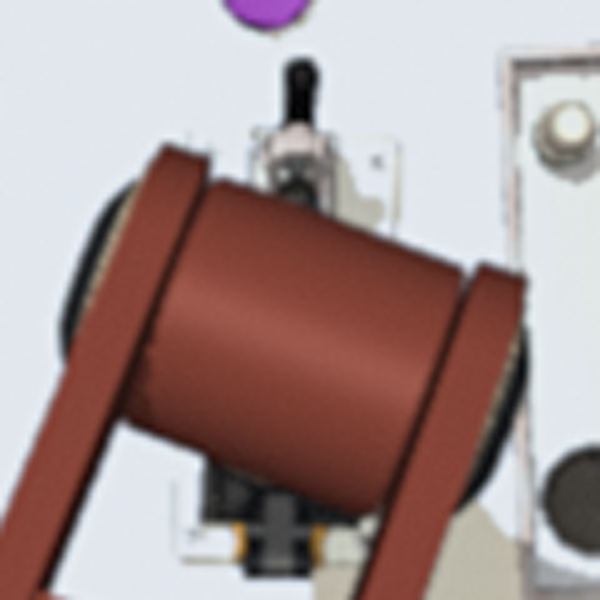

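Run:
```python
from h import *
import pickle
g=pickle.load(open("side5.pkl","rb"))
im=cv2.resize(g["frame"][145:235,300:400,::-1],None,fx=7,fy=7,interpolation=cv2.INTER_CUBIC)
def circ(c,z,r,col):
    p=[proj(g,[c[0]+r*np.cos(a),c[1]+r*np.sin(a),z]) for a in np.linspace(0,2*np.pi,60)]
    p=np.array([((u-300+.5)*7-.5,(v-145+.5)*7-.5) for u,v in p]).astype(np.int32);cv2.polylines(im,[p],True,col,1)
c=(.5175,-.1080);circ(c,.0806,.0195,(0,0,255));circ(c,.0896,.0195,(0,255,0))
cv2.imwrite("pics/s5o.png",im)
s=state();print(s['tool_pos'],th())
plan([((.5185,-.1095,.045),-.7,4,-1),((.5185,-.1095,.0225),-.7,4,-1)])
```

```text
[ 0.51756355 -0.10802598  0.0823734 ] (np.float64(-0.5621154088830501), array([[ 9.99949252e-01, -9.81241058e-03, -2.28251682e-03],
       [-9.81058155e-03, -9.99951546e-01,  8.11142993e-04],
       [-2.29036549e-03, -7.88709012e-04, -9.99997066e-01]]))
now [ 0.5176 -0.108   0.0824] th -0.56 tilt [-0.0023  0.0008]
[0, 0, 0.01, 0.01, 0.01, 0.23, -1],
[0, 0, 0.01, 0.01, 0.01, 0.23, -1],
[0, 0, 0.01, 0.01, 0.01, 0.23, -1],
[0, 0, 0.01, 0.01, 0.01, 0.23, -1],
[0, 0, 0.0, 0.0, -0.0, 0.14, -1],
[0, 0, 0.0, 0.0, -0.0, 0.14, -1],
[0, 0, 0.0, 0.0, -0.0, 0.14, -1],
[0, 0, 0.0, 0.0, -0.0, 0.14, -1],
```

View pics/s5o.png

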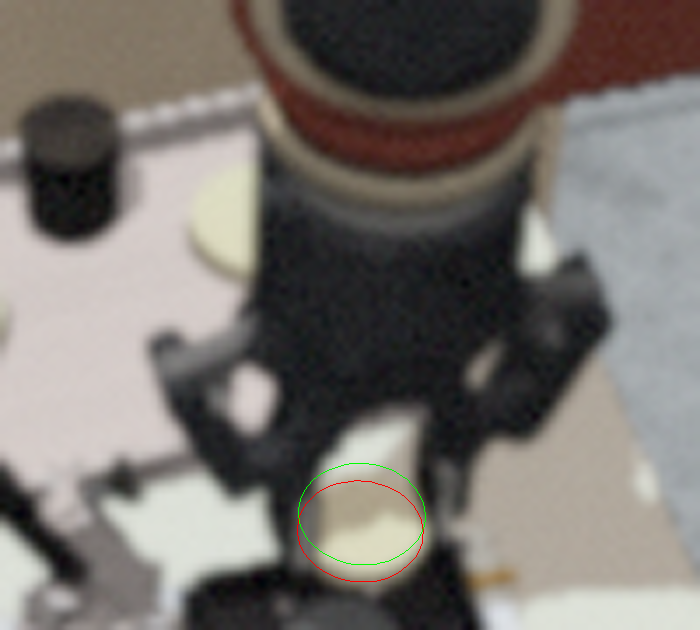

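Request:
carry_out(moves=[[[0, 0, 0.01, 0.02, 0.01, 0.23, -1], [0, 0, 0.01, 0.02, 0.01, 0.23, -1], [0, 0, 0, 0.02, 0, 0.23, -1], [0, 0, 0, 0.01, 0, 0.23, -1], [0, 0, 0, 0, 0, 0, -1], [0, 0, 0, 0, 0, 0, -1]]])

```text
time: 5.33
tool_pos: [0.5207, -0.1105, 0.0454]
tool_rot: [-0.0, 1.0, -0.007, -0.001]
contact_force: [0.3, 0.6, 0.1]
gripper_width: 0.418
```

```bash
cat > ov.py <<'E'
from h import *
import pickle,sys
def overlay(g,name,items,box,k=7):
    u0,u1,v0,v1=box
    im=cv2.resize(g["frame"][v0:v1,u0:u1,::-1],None,fx=k,fy=k,interpolation=cv2.INTER_CUBIC)
    for pts,col in items:
        p=np.array([((u-u0+.5)*k-.5,(v-v0+.5)*k-.5) for u,v in (proj(g,q) for q in pts)]).astype(np.int32);cv2.polylines(im,[p],True,col,1)
    cv2.imwrite("pics/"+name,im)
def circ(c,z,r): return [[c[0]+r*np.cos(a),c[1]+r*np.sin(a),z] for a in np.linspace(0,2*np.pi,60)]
def rect(c,th,x0,x1,y0,y1,z):
    a=np.radians(th);Y=np.array([np.cos(a),np.sin(a)]);X=np.array([np.sin(a),-np.cos(a)])
    return [list(np.array(c)+X*x+Y*y)+[z] for x,y in((x0,y0),(x1,y0),(x1,y1),(x0,y1))]
E
python3 - <<'E'
from ov import *
g=grab_frame("side");pickle.dump(g,open("side6.pkl","wb"))
s=state();c=s['tool_pos'];print(c,s['contact_force'],th()[0])
b=(310,390,190,260)
overlay(g,"s6o.png",[(circ(c,c[2]-.002,.0195),(0,0,255)),(rect((.5187,-.1098),-.7,-.0275,.0275,-.0435,.0435,.036),(0,255,0)),(rect((.5187,-.1098),-.7,-.032,.032,-.048,.048,.0225),(255,0,0))],b,8)
crop(g,"s6.png",*b,8)
g0=pickle.load(open("side0.pkl","rb"))
overlay(g0,"s0o.png",[(circ((.5187,-.1098),.017,.0195),(0,0,255)),(rect((.5187,-.1098),-.7,-.0275,.0275,-.0435,.0435,.036),(0,255,0)),(rect((.5187,-.1098),-.7,-.032,.032,-.048,.048,.0225),(255,0,0)),(rect((.5187,-.1098),-.7,-.0178,.0178,-.0152,.0152,.021),(0,255,255))],b,8)
crop(g0,"s0c.png",*b,8)
E
```

```text
[ 0.52132622 -0.11063794  0.04630358] [-0.61404162  0.5739449  -0.20172096] -0.8046443021147394
```

View pics/s6o.png

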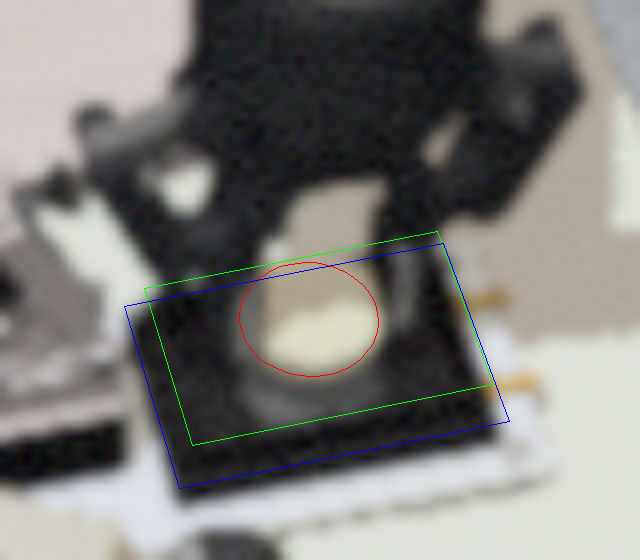

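View pics/s0o.png

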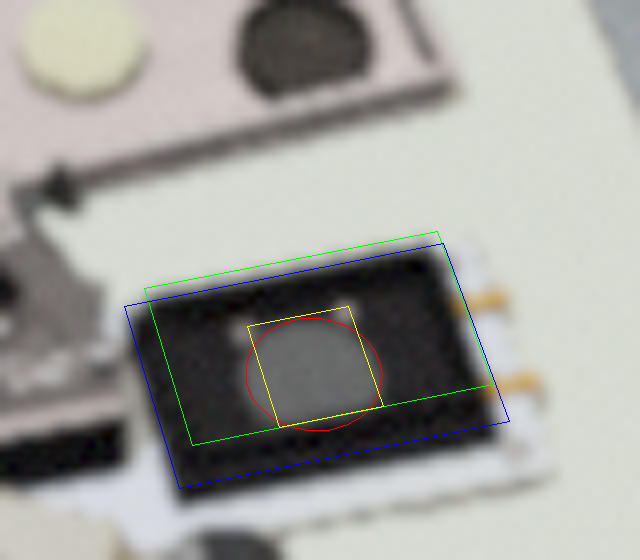

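Request:
carry_out(moves=[[[0, 0, 0, -0.02, -0.02, 0.15, -1], [0, 0, 0, 0, 0, 0.15, -1], [0, 0, 0, 0, 0, 0.12, -1], [0, 0, 0, 0, 0, 0.1, -1], [0, 0, 0, 0, 0, 0.06, -1], [0, 0, 0, 0, 0, 0.03, -1], [0, 0, 0, 0, 0, 0.02, -1], [0, 0, 0, 0, 0, 0, -1]]])

```text
time: 6.05
tool_pos: [0.5209, -0.1096, 0.0216]
tool_rot: [-0.0, 1.0, -0.007, 0.0]
contact_force: [0.2, -0.0, -0.6]
gripper_width: 0.415
```

Run:
```python
from ov import *
g=grab_frame("side");pickle.dump(g,open("side7.pkl","wb"))
s=state();c=s['tool_pos'];print(c,s['contact_force'],s['ft_torque'],th()[0],th()[1][:2,2])
b=(310,390,190,260)
crop(g,"s7.png",*b,8)
```

```text
[ 0.52103099 -0.10962174  0.02180044] [0.28758618 0.02461868 0.05577323] [-0.01746037 -0.01732541 -0.02186023] -0.7769300560542309 [ 4.93074594e-04 -7.05918166e-05]
```

View pics/s7.png

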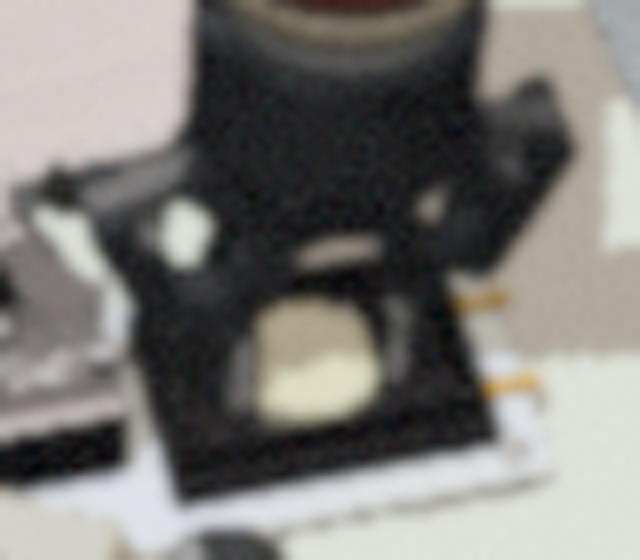

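Request:
carry_out(moves=[[[0, 0, 0, -0.01, 0, 0.03, -1], [0, 0, 0, 0, 0, 0.02, -1], [0, 0, 0, 0, 0, 0, -1]]])

```text
time: 6.35
tool_pos: [0.5203, -0.1096, 0.0196]
tool_rot: [-0.0, 1.0, -0.007, 0.0]
contact_force: [0.3, 0.5, -0.9]
gripper_width: 0.415
```

Request:
carry_out(moves=[[[0, 0, 0, 0, 0, 0.02, -1], [0, 0, 0, 0, 0, 0, -1]]])

```text
time: 6.52
tool_pos: [0.5205, -0.1096, 0.0189]
tool_rot: [0.0, 1.0, -0.007, 0.0]
contact_force: [0.2, -0.5, 0.2]
gripper_width: 0.415
```

Request:
carry_out(moves=[[[0, 0, 0, 0, 0, 0.01, -1], [0, 0, 0, 0, 0, 0, -1], [0, 0, 0, 0, 0, 0, 0.0], [0, 0, 0, 0, 0, 0, 0.05], [0, 0, 0, 0, 0, 0, 0.05], [0, 0, 0, 0, 0, 0, 0.05]]])

```text
time: 7.02
tool_pos: [0.5203, -0.1096, 0.0183]
tool_rot: [-0.0, 1.0, -0.007, -0.0]
contact_force: [0.1, -0.1, 0.5]
gripper_width: 0.526
```

Run:
```python
from ov import *
g=grab_frame("side");pickle.dump(g,open("side8.pkl","wb"))
s=state();c=s['tool_pos'];print(c,s['contact_force'],s['gripper_width'])
b=(310,390,190,260)
crop(g,"s8.png",*b,8)
```

```text
[ 0.52030006 -0.10959334  0.01838632] [ 0.21440434  0.26120752 -0.02970512] 0.5221666917132982
```

View pics/s8.png

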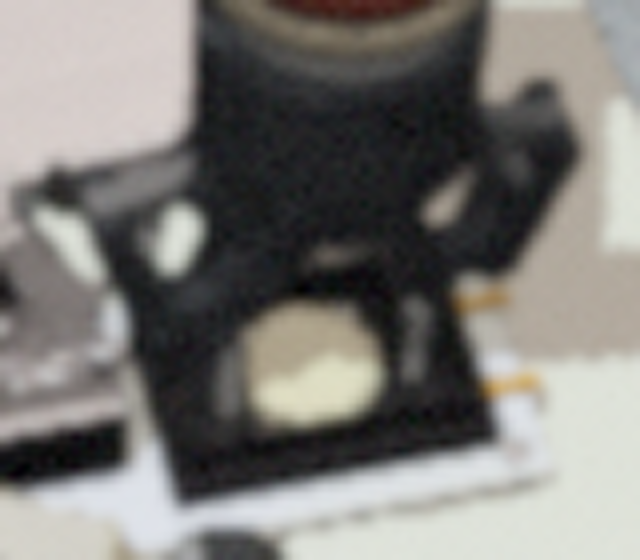

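Request:
carry_out(moves=[[[0, 0, 0, 0, 0, -0.1, 0.05], [0, 0, 0, 0, 0, -0.2, 0.05], [0, 0, 0, 0, 0, -0.4, 0.05], [0, 0, 0, 0, 0, -0.5, 0.05], [0, 0, 0, 0, 0, -0.6, 0.05], [0, 0, 0, 0, 0, -0.6, 0.05], [0, 0, 0, 0, 0, -0.5, 1], [0, 0, 0, 0, 0, 0, 1]]])

```text
time: 7.73
tool_pos: [0.5239, -0.1108, 0.1411]
tool_rot: [0.002, 1.0, -0.007, 0.005]
contact_force: [0.3, 0.5, 1.3]
gripper_width: 0.791
```

Run:
```python
from ov import *
s=state();c=s['tool_pos'];print(c,s['contact_force'],s['gripper_width'],s['joint_pos'])
plan([((.475,0.02,.16),-10,5,1),((.4945,0.159,.1),-23.3,6,1)])
```

```text
[ 0.52391743 -0.11079846  0.14111224] [0.30849452 0.46760438 1.27872424] 0.7914425559726589 [-3.47486161e-01 -9.58028883e-02  1.91348653e+00  1.33775536e-04
  1.31280399e+00 -3.34012031e-01]
now [ 0.5239 -0.1108  0.1411] th -0.77 tilt [ 0.0105 -0.0037]
[0, 0, 0.37, -0.25, -0.65, -0.09, 1],
[0, 0, 0.37, -0.27, -0.64, -0.09, 1],
[0, 0, 0.37, -0.29, -0.63, -0.09, 1],
[0, 0, 0.37, -0.31, -0.62, -0.09, 1],
[0, 0, 0.37, -0.33, -0.61, -0.09, 1],
[0, 0, 0.44, -0.02, -0.58, 0.25, 1],
[0, 0, 0.44, -0.04, -0.58, 0.25, 1],
[0, 0, 0.44, -0.07, -0.58, 0.25, 1],
[0, 0, 0.44, -0.09, -0.58, 0.25, 1],
[0, 0, 0.44, -0.11, -0.57, 0.25, 1],
[0, 0, 0.44, -0.13, -0.57, 0.25, 1],
```

Request:
carry_out(moves=[[[0, 0, 0.37, -0.25, -0.65, -0.15, 1], [0, 0, 0.37, -0.27, -0.64, -0.15, 1], [0, 0, 0.37, -0.29, -0.63, -0.1, 1], [0, 0, 0.37, -0.31, -0.62, -0.1, 1], [0, 0, 0.37, -0.33, -0.61, 0, 1], [0, 0, 0.44, -0.02, -0.58, 0.25, 1], [0, 0, 0.44, -0.04, -0.58, 0.25, 1], [0, 0, 0.44, -0.07, -0.58, 0.25, 1]]])

```text
time: 8.4
tool_pos: [0.482, 0.0911, 0.1244]
tool_rot: [-0.0, 0.989, -0.146, 0.001]
contact_force: [0.1, -0.0, -1.0]
gripper_width: 1.003
```

Request:
carry_out(moves=[[[0, 0, 0.44, -0.09, -0.58, 0.25, 1], [0, 0, 0.44, -0.11, -0.57, 0.25, 1], [0, 0, 0.44, -0.13, -0.57, 0.25, 1], [0, 0, 0, 0, 0, 0, 1], [0, 0, 0, 0, 0, 0, 1]]])

```text
time: 8.82
tool_pos: [0.491, 0.1599, 0.0935]
tool_rot: [0.0, 0.98, -0.2, -0.001]
contact_force: [0.5, -0.3, 0.2]
gripper_width: 1.002
```

Run:
```python
from ov import *
g=grab_frame("side");f=grab_frame("top");pickle.dump(g,open("side9.pkl","wb"));pickle.dump(f,open("top9.pkl","wb"))
s=state();c=s['tool_pos'];print(s['time'],c,s['contact_force'],s['gripper_width'])
b=(310,390,190,260)
overlay(g,"s9.png",[(circ((.5195,-.1092),.026,.0195),(0,0,255))],b,8);save(g,"s9f.png");crop(f,"t9.png",160,360,190,310,4)
plan([((.4945,0.159,.1),-23.3,6,1)])
```

```text
8.9167 [0.49180333 0.15886614 0.09466711] [0.03704133 0.08571634 0.35753295] 1.0020159014634735
now [0.4918 0.1589 0.0947] th -23.21 tilt [ 0.0003 -0.0003]
[0, 0, 0.0, 0.01, -0.0, -0.02, 1],
[0, 0, 0.0, 0.01, -0.0, -0.02, 1],
[0, 0, 0.0, 0.01, -0.0, -0.02, 1],
[0, 0, 0.0, 0.01, -0.0, -0.02, 1],
[0, 0, 0.0, 0.01, -0.0, -0.02, 1],
[0, 0, 0.0, 0.01, -0.0, -0.02, 1],
```

View pics/s9.png

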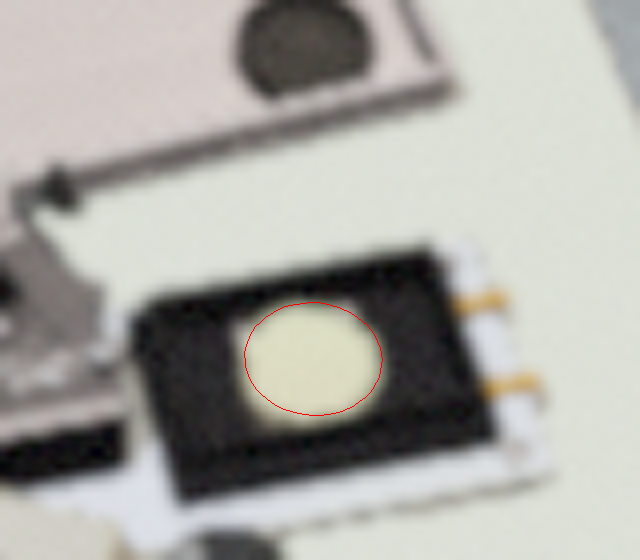

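View pics/t9.png

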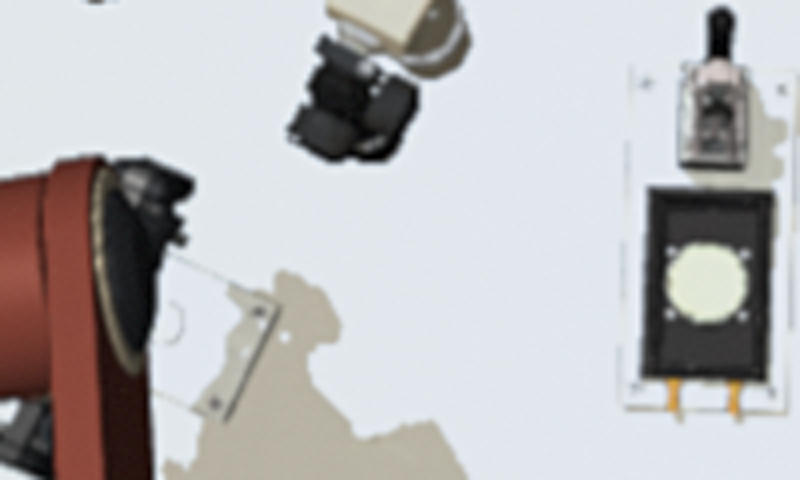

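View pics/s9f.png

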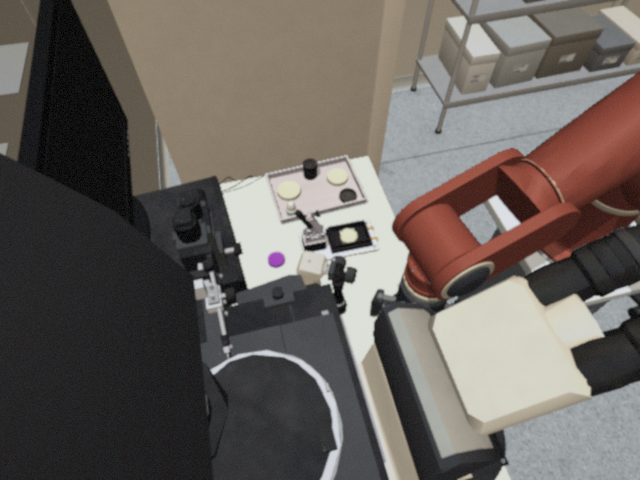

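Request:
carry_out(moves=[[[0, 0, 0, 0.05, -0.02, 0.6, 1], [0, 0, 0, 0.04, -0.02, 0.5, 1], [0, 0, 0, 0, 0, 0.4, 1], [0, 0, 0, 0, 0, 0.3, 1], [0, 0, 0, 0, 0, 0.25, 1], [0, 0, 0, 0, 0, 0.2, 1], [0, 0, 0, 0, 0, 0.1, 1], [0, 0, 0, 0, 0, 0, 1]]])

```text
time: 9.58
tool_pos: [0.4953, 0.159, -0.0001]
tool_rot: [0.0, 0.979, -0.201, -0.0]
contact_force: [0.4, 0.5, 0.4]
gripper_width: 0.998
```

Run:
```python
from ov import *
g=grab_frame("side");f=grab_frame("top");pickle.dump(f,open("top10.pkl","wb"))
s=state();c=s['tool_pos'];print(s['time'],c,s['contact_force'],s['gripper_width'],th()[0])
crop(f,"t10.png",150,300,190,310,5)
```

```text
9.6833 [0.49619617 0.15935315 0.00109037] [-0.60782177 -0.39134084 -0.14572854] 0.9958450883141471 -23.22860869417807
```

View pics/t10.png

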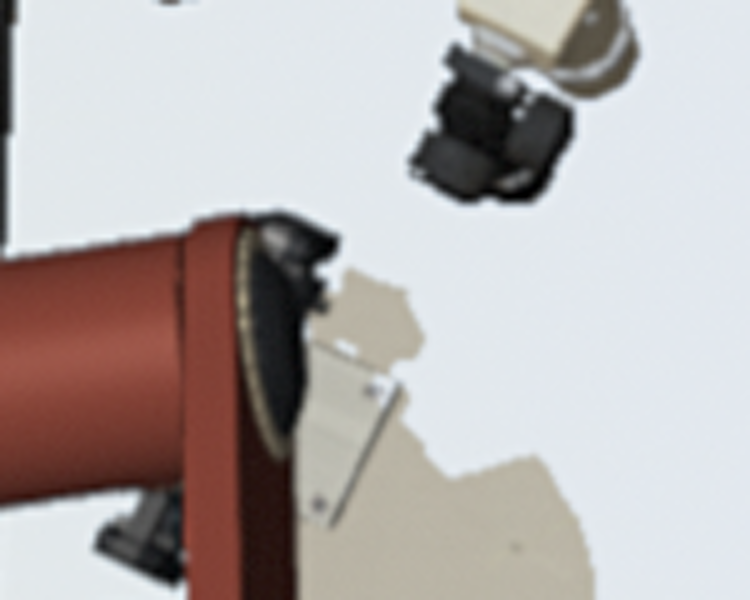

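Request:
carry_out(moves=[[[0, 0, 0, 0, 0, 0, 0.7], [0, 0, 0, 0, 0, 0, 0.5], [0, 0, 0, 0, 0, 0, -1], [0, 0, 0, 0, 0, 0, -1], [0, 0, 0, 0, 0, 0, -1], [0, 0, 0, 0, 0, 0, -1]]])

```text
time: 10.18
tool_pos: [0.4968, 0.1596, 0.0019]
tool_rot: [-0.0, 0.98, -0.201, 0.001]
contact_force: [-0.7, 0.6, 5.3]
gripper_width: 0.725
```

Run:
```python
from ov import *
f=grab_frame("top");pickle.dump(f,open("top11.pkl","wb"))
s=state();c=s['tool_pos'];print(s['time'],c,s['contact_force'],s['gripper_width'],th()[0])
t=th()[0]-90
# lid rect predicted with x=... chamber-style rect: y axis direction angle t
overlay(f,"t11.png",[(rect(c[:2],t,-.032,.032,-.048,.048,.017),(0,0,255)),(rect(c[:2]-np.array([.0013,0]),t,-.032,.032,-.048,.048,.017),(0,255,0))],(185,245,225,305),9)
```

```text
10.2333 [0.49678735 0.15956842 0.00187696] [-0.94014379 -0.15087368  6.77423172] 0.7295539250279922 -23.224998337994677
```

View pics/t11.png

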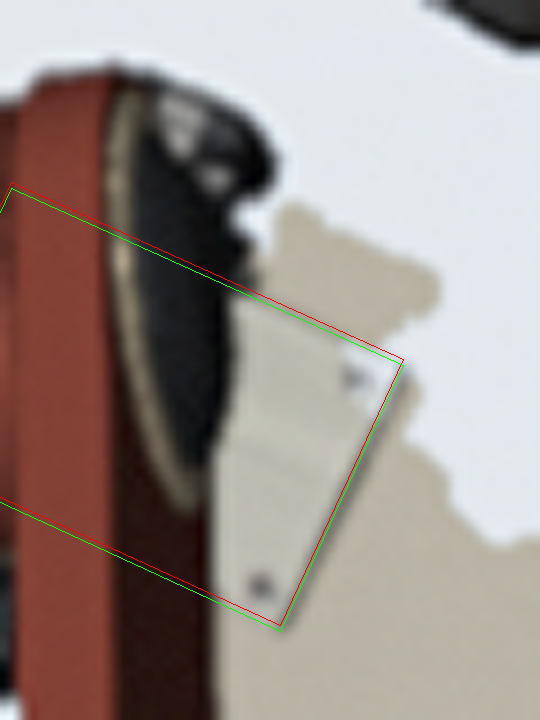

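Run:
```python
from ov import *
plan([((.4968,.1596,.01),-23.2,1,-1),((.485,.155,.09),-23.2,3,-1),((.43,.11,.11),-42.2,4,-1),((.43,-.05,.11),-80.2,8,-1),((.49,-.1096,.11),-90.7,4,-1),((.52,-.1096,.1),-90.7,4,-1)])
```

```text
now [0.4968 0.1596 0.0019] th -23.22 tilt [0.0022 0.0005]
[0, 0, -0.0, -0.0, -0.0, -0.2, -1],
[0, 0, -0.0, -0.08, 0.07, -0.67, -1],
[0, 0, -0.0, -0.08, 0.07, -0.67, -1],
[0, 0, -0.0, -0.08, 0.07, -0.67, -1],
[0, 0, 0.95, -0.21, 0.39, -0.12, -1],
[0, 0, 0.95, -0.17, 0.41, -0.12, -1],
[0, 0, 0.95, -0.14, 0.42, -0.12, -1],
[0, 0, 0.95, -0.1, 0.43, -0.12, -1],
[0, 0, 0.95, 0.34, 0.37, 0.0, -1],
[0, 0, 0.95, 0.37, 0.34, 0.0, -1],
[0, 0, 0.95, 0.39, 0.31, 0.0, -1],
[0, 0, 0.95, 0.42, 0.28, 0.0, -1],
[0, 0, 0.95, 0.44, 0.24, 0.0, -1],
[0, 0, 0.95, 0.46, 0.2, 0.0, -1],
[0, 0, 0.95, 0.47, 0.17, 0.0, -1],
[0, 0, 0.95, 0.48, 0.13, 0.0, -1],
[0, 0, 0.52, 0.43, -0.31, 0.0, -1],
[0, 0, 0.52, 0.42, -0.33, 0.0, -1],
[0, 0, 0.52, 0.4, -0.34, 0.0, -1],
[0, 0, 0.52, 0.38, -0.36, 0.0, -1],
[0, 0, -0.0, -0.0, -0.19, 0.06, -1],
[0, 0, -0.0, -0.0, -0.19, 0.06, -1],
[0, 0, -0.0, -0.0, -0.19, 0.06, -1],
[0, 0, -0.0, -0.0, -0.19, 0.06, -1],
```

Request:
carry_out(moves=[[[0, 0, 0, 0, 0, -0.2, -1], [0, 0, 0, -0.08, 0.07, -0.6, -1], [0, 0, 0, -0.08, 0.07, -0.67, -1], [0, 0, 0, -0.08, 0.07, -0.67, -1], [0, 0, 0.95, -0.21, 0.39, -0.12, -1], [0, 0, 0.95, -0.17, 0.41, -0.12, -1], [0, 0, 0.95, -0.14, 0.42, -0.12, -1], [0, 0, 0.95, -0.1, 0.43, -0.12, -1]]])

```text
time: 10.9
tool_pos: [0.4273, 0.1103, 0.1053]
tool_rot: [0.0, 0.932, -0.362, -0.0]
contact_force: [-0.9, -0.5, -0.3]
gripper_width: 0.726
```

Request:
carry_out(moves=[[[0, 0, 0.95, 0.34, 0.37, 0, -1], [0, 0, 0.95, 0.37, 0.34, 0, -1], [0, 0, 0.95, 0.39, 0.31, 0, -1], [0, 0, 0.95, 0.42, 0.28, 0, -1], [0, 0, 0.95, 0.44, 0.24, 0, -1], [0, 0, 0.95, 0.46, 0.2, 0, -1], [0, 0, 0.95, 0.47, 0.17, 0, -1], [0, 0, 0.95, 0.48, 0.13, 0, -1]]])

```text
time: 11.57
tool_pos: [0.4278, -0.0504, 0.1051]
tool_rot: [0.0, 0.763, -0.646, -0.0]
contact_force: [0.0, 0.2, -1.7]
gripper_width: 0.73
```

Run:
```python
from ov import *
s=state();print(s['gripper_width'],s['joint_pos'].round(2),s['time'])
plan([((.49,-.1096,.11),-90.7,4,-1),((.52,-.1096,.1),-90.7,3,-1)])
```

```text
0.729850577154356 [-0.29 -0.33  2.17 -0.    1.3   1.11] 11.5667
now [ 0.4278 -0.0504  0.1051] th -80.46 tilt [-0.0006  0.0002]
[0, 0, 0.51, 0.43, -0.32, -0.03, -1],
[0, 0, 0.51, 0.41, -0.34, -0.03, -1],
[0, 0, 0.51, 0.4, -0.36, -0.03, -1],
[0, 0, 0.51, 0.38, -0.38, -0.03, -1],
[0, 0, -0.0, -0.0, -0.25, 0.08, -1],
[0, 0, -0.0, -0.0, -0.25, 0.08, -1],
[0, 0, -0.0, -0.0, -0.25, 0.08, -1],
```

Request:
carry_out(moves=[[[0, 0, 0.51, 0.43, -0.32, 0, -1], [0, 0, 0.51, 0.41, -0.34, 0, -1], [0, 0, 0.51, 0.4, -0.36, 0, -1], [0, 0, 0.51, 0.38, -0.38, 0, -1], [0, 0, 0, 0, -0.25, 0.3, -1], [0, 0, 0, 0, -0.25, 0.3, -1], [0, 0, 0, 0, -0.25, 0.2, -1], [0, 0, 0, 0, 0, 0, -1]]])

```text
time: 12.23
tool_pos: [0.5203, -0.1081, 0.0711]
tool_rot: [-0.001, -0.704, 0.71, 0.002]
contact_force: [-0.4, 0.1, -2.3]
gripper_width: 0.73
```

Run:
```python
from ov import *
g=grab_frame("side");f=grab_frame("top");pickle.dump(g,open("side12.pkl","wb"));pickle.dump(f,open("top12.pkl","wb"))
s=state();c=s['tool_pos'];t=th()[0];print(s['time'],c,s['contact_force'],s['gripper_width'],t,th()[1][:2,2])
L=lambda z:rect(c[:2],t+90,-.032,.032,-.048,.048,c[2]+z)
overlay(g,"s12.png",[(L(0),(0,0,255)),(L(.017),(0,255,0))],(300,400,160,250),7)
overlay(f,"t12.png",[(L(0),(0,0,255)),(L(.017),(0,255,0))],(300,380,210,310),6)
```

```text
12.3333 [ 0.52022764 -0.10826588  0.0727546 ] [ 0.11245858  0.03355768 -1.15587107] 0.7293643428189089 -90.40752796615662 [-0.00190086  0.00051302]
```

View pics/s12.png

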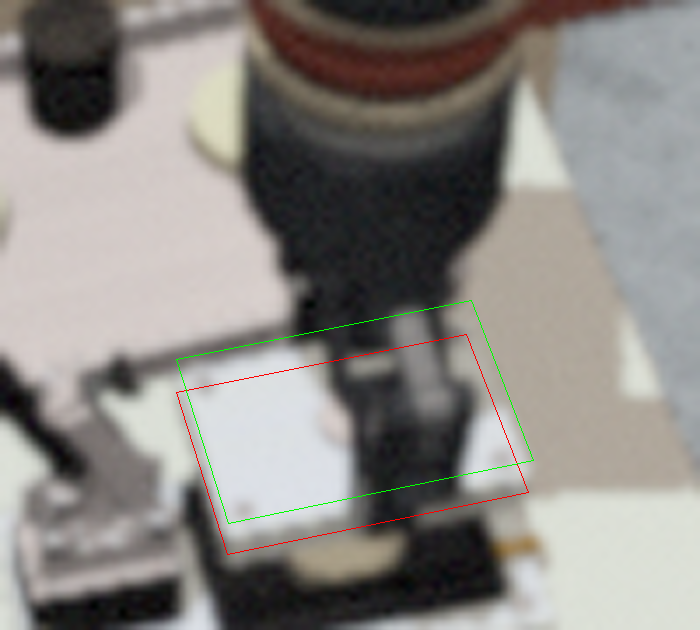

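View pics/t12.png

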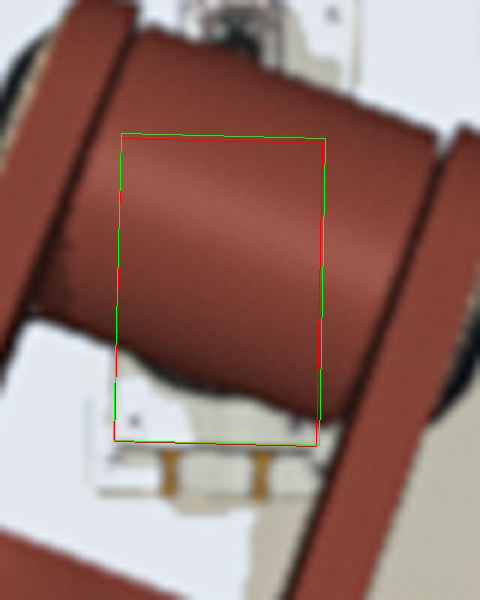

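Request:
carry_out(moves=[[[0, 0, 0.06, 0.04, 0.01, 0.2, -1], [0, 0, 0, 0, 0, 0.2, -1], [0, 0, 0, 0, 0, 0.2, -1], [0, 0, 0, 0, 0, 0.1, -1], [0, 0, 0, 0, 0, 0.05, -1], [0, 0, 0, 0, 0, 0, -1], [0, 0, 0, 0, 0, 0, -1]]])

```text
time: 12.92
tool_pos: [0.5205, -0.1101, 0.0432]
tool_rot: [-0.0, -0.703, 0.712, 0.0]
contact_force: [0.3, 0.1, -1.6]
gripper_width: 0.728
```

Run:
```python
from ov import *
g=grab_frame("side");f=grab_frame("top");pickle.dump(g,open("side13.pkl","wb"));pickle.dump(f,open("top13.pkl","wb"))
s=state();c=s['tool_pos'];t=th()[0];print(s['time'],c,s['contact_force'],s['gripper_width'],t,th()[1][:2,2])
L=lambda z:rect(c[:2],t+90,-.032,.032,-.048,.048,c[2]+z)
C=rect((.5197,-.1098),-.7,-.032,.032,-.048,.048,.0225)
crop(g,"s13.png",310,400,180,260,8)
overlay(f,"t13.png",[(C,(0,0,255)),(L(.017),(0,255,0))],(300,380,230,310),8)
```

```text
13.0167 [ 0.52089719 -0.11025353  0.04374713] [ 0.59534086  0.64560899 -1.78565532] 0.7299333183965371 -90.72660817853672 [ 0.00077684 -0.00027468]
```

View pics/s13.png

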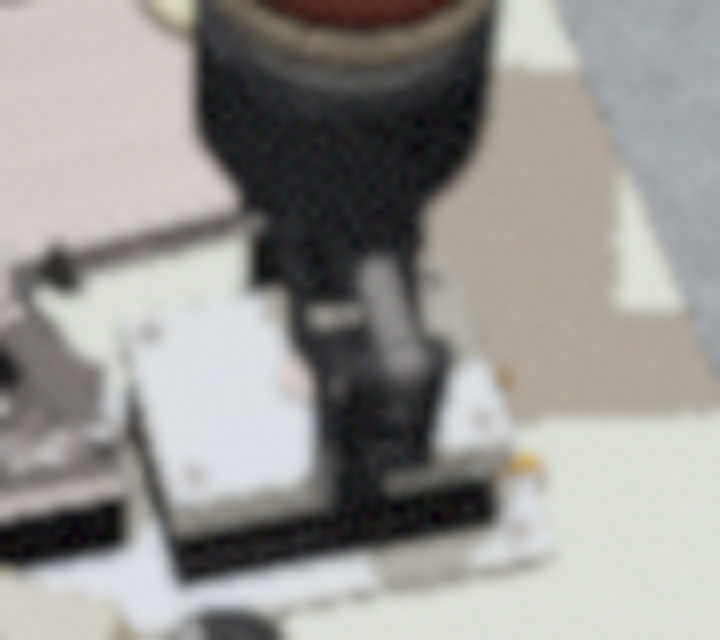

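View pics/t13.png

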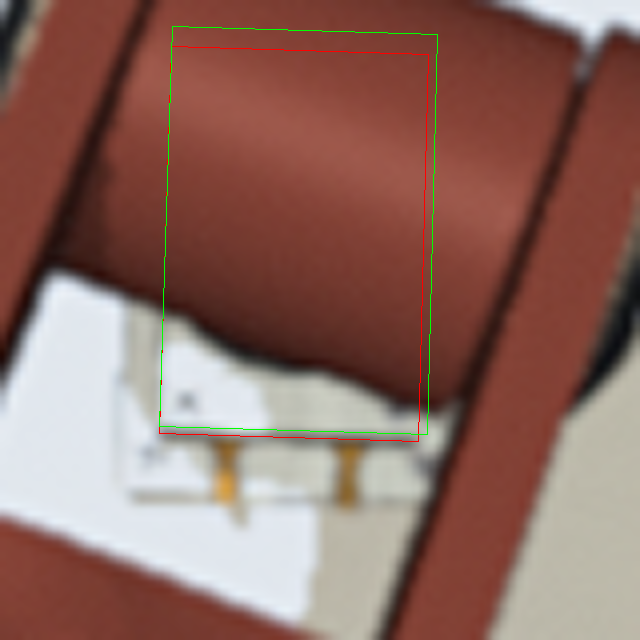

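Request:
carry_out(moves=[[[0, 0, 0, 0, 0.02, 0.06, -1], [0, 0, 0, 0, 0, 0.06, -1], [0, 0, 0, 0, 0, 0.06, -1], [0, 0, 0, 0, 0, 0.06, -1], [0, 0, 0, 0, 0, 0.04, -1], [0, 0, 0, 0, 0, 0, -1]]])

```text
time: 13.52
tool_pos: [0.5193, -0.11, 0.0314]
tool_rot: [-0.0, -0.703, 0.712, 0.001]
contact_force: [-0.2, -0.2, -1.6]
gripper_width: 0.726
```

Request:
carry_out(moves=[[[0, 0, 0, 0, 0, 0.05, -1], [0, 0, 0, 0, 0, 0.05, -1], [0, 0, 0, 0, 0, 0.03, -1], [0, 0, 0, 0, 0, 0, -1], [0, 0, 0, 0, 0, 0, -1]]])

```text
time: 13.93
tool_pos: [0.5197, -0.1101, 0.0268]
tool_rot: [-0.0, -0.703, 0.712, 0.0]
contact_force: [0.0, 0.1, -0.7]
gripper_width: 0.729
```

Request:
carry_out(moves=[[[0, 0, 0, 0, 0, 0.02, -1], [0, 0, 0, 0, 0, 0.01, -1], [0, 0, 0, 0, 0, 0, -1]]])

```text
time: 14.18
tool_pos: [0.5199, -0.1102, 0.0259]
tool_rot: [0.0, -0.703, 0.712, -0.0]
contact_force: [-0.9, 0.5, 0.8]
gripper_width: 0.726
```

Request:
carry_out(moves=[[[0, 0, 0, 0, 0, 0, 0.7], [0, 0, 0, 0, 0, 0, 0.9], [0, 0, 0, 0, 0, 0, 0.9], [0, 0, 0, 0, 0, 0, 0.9], [0, 0, 0, 0, 0, -0.2, 0.9], [0, 0, 0, 0, 0, -0.5, 0.9], [0, 0, 0, 0, 0, -0.8, 0.9], [0, 0, 0, 0, 0, -0.8, 0.9]]])

```text
time: 14.85
tool_pos: [0.5187, -0.1098, 0.1181]
tool_rot: [-0.001, -0.703, 0.712, 0.001]
contact_force: [0.8, 0.6, -0.8]
gripper_width: 0.95
```

Request:
carry_out(moves=[[[0, 0, 0, 0, 0.5, -0.8, 0.5], [0, 0, 0, 0, 0.9, -0.7, -0.3], [0, 0, 0, 0, 0.9, -0.2, -0.3], [0, 0, 0, 0, 0, 0, -0.3], [0, 0, 0, 0, 0, 0, -0.3]]])

```text
time: 15.27
tool_pos: [0.4305, -0.1092, 0.1851]
tool_rot: [0.001, -0.702, 0.712, -0.002]
contact_force: [-0.4, 0.3, 0.8]
gripper_width: 0.35
```

Run:
```python
from ov import *
g=grab_frame("side");f=grab_frame("top");pickle.dump(g,open("side14.pkl","wb"));pickle.dump(f,open("top14.pkl","wb"))
s=state();c=s['tool_pos'];t=th()[0];print(s['time'],c,s['contact_force'],s['gripper_width'],t,th()[1][:2,2])
crop(g,"s14.png",280,400,170,270,6)
C=rect((.5187,-.1098),-.7,-.032,.032,-.048,.048,.041)
overlay(f,"t14.png",[(C,(0,0,255))],(300,380,180,310),5)
P=cloud(g);m=(abs(P[...,0]-.52)<.04)&(abs(P[...,1]+.11)<.025);q=P[m];q=q[(q[:,2]>.02)&(q[:,2]<.06)]
A=np.c_[q[:,:2]-[.52,-.11],np.ones(len(q))];print(len(q),np.linalg.lstsq(A,q[:,2],rcond=None)[0],np.median(q[:,2]))
```

```text
15.3667 [ 0.43112324 -0.10904027  0.18346875] [ 0.5734117  -0.1161536   0.54728854] 0.34659397411192616 -90.73865774560633 [ 0.00070309 -0.00011265]
645 [0.00142501 0.00011667 0.03942831] 0.03924070929789181
```

View pics/s14.png

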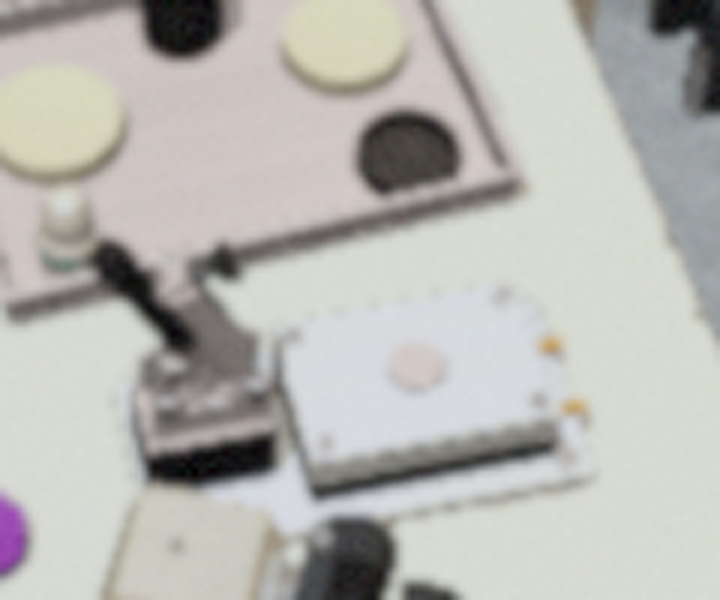

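View pics/t14.png

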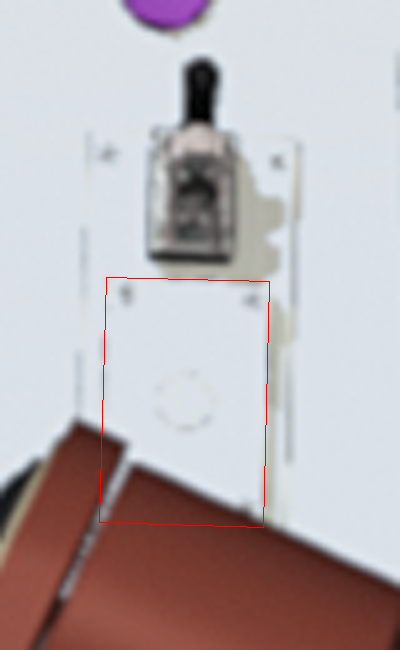

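Run:
```python
from ov import *
f=pickle.load(open("top0.pkl","rb"));g=pickle.load(open("side14.pkl","rb"))
A=np.concatenate([cloud(f).reshape(-1,3),cloud(g).reshape(-1,3)]);A=A[~np.isnan(A[:,0])]
for y in np.arange(.06,-.2,-.01):
    m=(abs(A[:,1]-y)<.005)&(A[:,0]>.5)&(A[:,0]<.73)&(A[:,2]>.06)
    if m.any(): print("%.2f"%y,m.sum(),"x",A[m,0].min().round(3),A[m,0].max().round(3),"z",A[m,2].max().round(3))
# handle points
for n,h in(("top",pickle.load(open("top14.pkl","rb"))),("side",g)):
    P=cloud(h);m=(abs(P[...,1]+.111)<.03)&(P[...,0]>.56)&(P[...,0]<.68)&(P[...,2]>.1)&(h["frame"].sum(-1)<200)
    q=P[m];q=q[np.argsort(q[:,2])];print(n,len(q));print(q[::max(1,len(q)//12)].round(3))
    print("grip proj",proj(h,[.628,-.1111,.133]))
```

```text
0.06 583 x 0.561 0.646 z 0.194
0.05 643 x 0.562 0.665 z 0.196
0.04 558 x 0.573 0.668 z 0.197
0.03 478 x 0.573 0.665 z 0.197
0.02 303 x 0.583 0.659 z 0.196
0.01 120 x 0.627 0.655 z 0.192
-0.09 2 x 0.582 0.617 z 0.064
-0.10 310 x 0.576 0.636 z 0.146
-0.11 379 x 0.58 0.638 z 0.154
-0.12 153 x 0.576 0.635 z 0.152
top 80
[[ 0.617 -0.115  0.123]
 [ 0.598 -0.111  0.129]
 [ 0.619 -0.107  0.132]
 [ 0.619 -0.109  0.133]
 [ 0.592 -0.111  0.135]
 [ 0.593 -0.115  0.135]
 [ 0.621 -0.111  0.136]
 [ 0.589 -0.113  0.138]
 [ 0.622 -0.113  0.141]
 [ 0.625 -0.109  0.145]
 [ 0.626 -0.111  0.147]
 [ 0.63  -0.109  0.148]
 [ 0.626 -0.116  0.15 ]
 [ 0.631 -0.114  0.152]]
grip proj (np.float64(339.08772236270795), np.float64(197.2475019535852))
side 83
[[ 0.609 -0.107  0.1  ]
 [ 0.614 -0.105  0.108]
 [ 0.618 -0.105  0.112]
 [ 0.62  -0.103  0.119]
 [ 0.624 -0.105  0.129]
 [ 0.591 -0.108  0.131]
 [ 0.621 -0.107  0.132]
 [ 0.626 -0.104  0.134]
 [ 0.623 -0.108  0.135]
 [ 0.634 -0.105  0.139]
 [ 0.632 -0.105  0.142]
 [ 0.635 -0.106  0.144]
 [ 0.631 -0.107  0.146]
 [ 0.634 -0.109  0.147]]
grip proj (np.float64(300.1736228767404), np.float64(214.83336002812027))
```

Run:
```python
from ov import *
plan([((.628,-.1111,.190),-90.7,6,-.3),((.628,-.1111,.114),-90.7,5,-.3)])
```

```text
now [ 0.4311 -0.109   0.1835] th -90.74 tilt [ 0.0007 -0.0001]
[0, 0, -0.0, -0.0, -0.82, -0.03, -0.3],
[0, 0, -0.0, -0.0, -0.82, -0.03, -0.3],
[0, 0, -0.0, -0.0, -0.82, -0.03, -0.3],
[0, 0, -0.0, -0.0, -0.82, -0.03, -0.3],
[0, 0, -0.0, -0.0, -0.82, -0.03, -0.3],
[0, 0, -0.0, -0.0, -0.82, -0.03, -0.3],
[0, 0, -0.0, -0.0, -0.0, 0.38, -0.3],
[0, 0, -0.0, -0.0, -0.0, 0.38, -0.3],
[0, 0, -0.0, -0.0, -0.0, 0.38, -0.3],
[0, 0, -0.0, -0.0, -0.0, 0.38, -0.3],
[0, 0, -0.0, -0.0, -0.0, 0.38, -0.3],
```

Request:
carry_out(moves=[[[0, 0, 0, 0, -0.5, -0.1, -0.3], [0, 0, 0, 0, -0.82, -0.1, -0.3], [0, 0, 0, 0, -0.82, 0, -0.3], [0, 0, 0, 0, -0.82, 0, -0.3], [0, 0, 0, 0, -0.82, 0, -0.3], [0, 0, 0, 0, -0.7, 0, -0.3], [0, 0, 0, 0, -0.44, 0, -0.3], [0, 0, 0, 0, 0, 0, -0.3]]])

```text
time: 16.03
tool_pos: [0.6307, -0.1112, 0.1887]
tool_rot: [-0.0, -0.703, 0.711, 0.001]
contact_force: [-0.7, 0.5, 0.0]
gripper_width: 0.347
```

Run:
```python
from ov import *
g=grab_frame("side");f=grab_frame("top")
crop(g,"s15.png",260,350,150,240,7)
print(state()['contact_force'])
plan([((.628,-.1111,.114),-90.7,6,-.3)])
```

```text
[-1.15834733 -0.47269549 -0.77192955]
now [ 0.6279 -0.1112  0.1891] th -90.69 tilt [-0.0036  0.001 ]
[0, 0, 0.0, -0.0, -0.0, 0.31, -0.3],
[0, 0, 0.0, -0.0, -0.0, 0.31, -0.3],
[0, 0, 0.0, -0.0, -0.0, 0.31, -0.3],
[0, 0, 0.0, -0.0, -0.0, 0.31, -0.3],
[0, 0, 0.0, -0.0, -0.0, 0.31, -0.3],
[0, 0, 0.0, -0.0, -0.0, 0.31, -0.3],
```

View pics/s15.png

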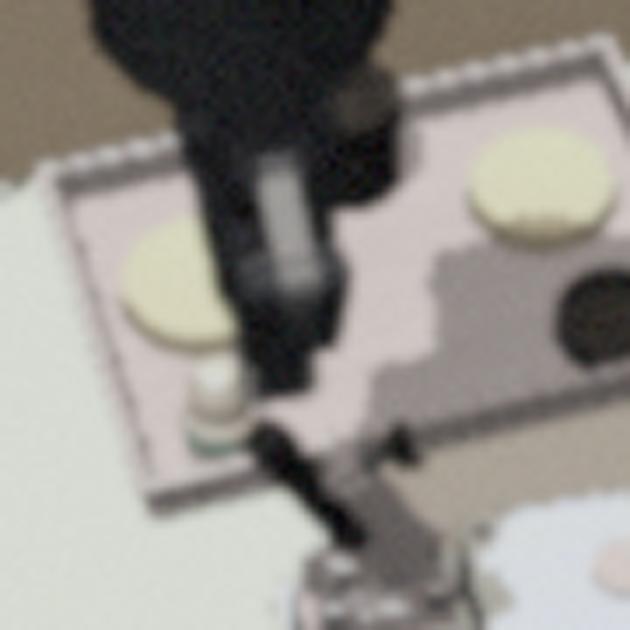

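Request:
carry_out(moves=[[[0, 0, 0, 0, 0, 0.3, -0.3], [0, 0, 0, 0, 0, 0.4, -0.3], [0, 0, 0, 0, 0, 0.4, -0.3], [0, 0, 0, 0, 0, 0.35, -0.3], [0, 0, 0, 0, 0, 0.25, -0.3], [0, 0, 0, 0, 0, 0.18, -0.3], [0, 0, 0, 0, 0, 0, -0.3], [0, 0, 0, 0, 0, 0, -0.5]]])

```text
time: 16.8
tool_pos: [0.6274, -0.1115, 0.1159]
tool_rot: [-0.0, -0.703, 0.712, 0.0]
contact_force: [-0.6, -0.2, 0.7]
gripper_width: 0.251
```

Request:
carry_out(moves=[[[0, 0, 0, 0, 0, 0, -1], [0, 0, 0, 0, 0, 0, -1], [0, 0, 0, 0, 0, 0, -1], [0, 0, 0, 0, 0, 0, -1]]])

```text
time: 17.13
tool_pos: [0.6281, -0.1122, 0.1171]
tool_rot: [0.0, -0.703, 0.712, -0.001]
contact_force: [-0.8, -1.9, 1.0]
gripper_width: 0.13
```

Run:
```python
from ov import *
g=grab_frame("side")
crop(g,"s16.png",260,350,160,250,7)
s=state();print(s['contact_force'],s['gripper_width'])
X=lambda y,z:(.5197+y/1000,-.1098-.0122*y/1000,z/1000-.0187)
plan([(X(118,131),-90.7,2,-1),(X(127,127),-90.7,2,-1),(X(133,121),-90.7,2,-1),(X(137,115),-90.7,2,-1),(X(139,100),-90.7,3,-1),(X(141,84),-90.7,3,-1),(X(142,79),-90.7,2,-1)])
```

```text
[ 0.26475964 -2.93583001  1.46513739] 0.12702393961793218
now [ 0.6281 -0.1121  0.1171] th -90.74 tilt [ 0.0014 -0.0012]
[0, 0, -0.0, -0.01, -0.12, 0.06, -1],
[0, 0, -0.0, -0.01, -0.12, 0.06, -1],
[0, 0, 0.0, -0.0, -0.11, 0.05, -1],
[0, 0, 0.0, -0.0, -0.11, 0.05, -1],
[0, 0, 0.0, -0.0, -0.08, 0.08, -1],
[0, 0, 0.0, -0.0, -0.08, 0.08, -1],
[0, 0, 0.0, -0.0, -0.05, 0.08, -1],
[0, 0, 0.0, -0.0, -0.05, 0.08, -1],
[0, 0, 0.0, -0.0, -0.02, 0.12, -1],
[0, 0, 0.0, -0.0, -0.02, 0.12, -1],
[0, 0, 0.0, -0.0, -0.02, 0.12, -1],
[0, 0, 0.0, -0.0, -0.02, 0.13, -1],
[0, 0, 0.0, -0.0, -0.02, 0.13, -1],
[0, 0, 0.0, -0.0, -0.02, 0.13, -1],
[0, 0, 0.0, -0.0, -0.01, 0.06, -1],
[0, 0, 0.0, -0.0, -0.01, 0.06, -1],
```

View pics/s16.png

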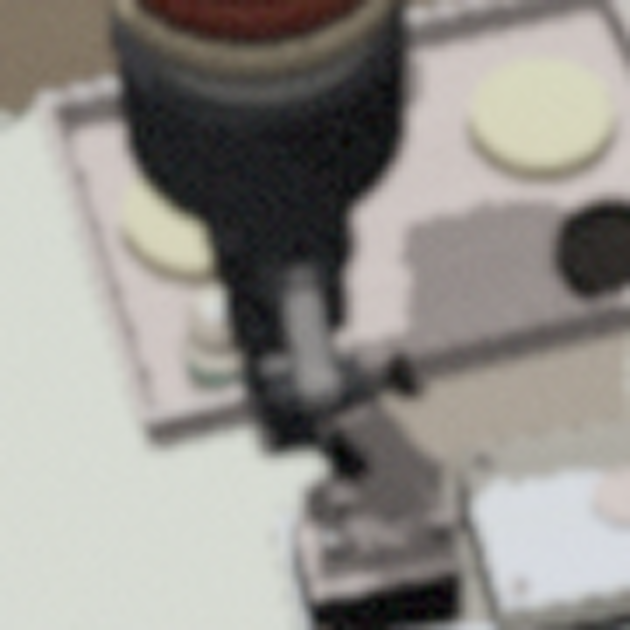

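Request:
carry_out(moves=[[[0, 0, 0, 0, -0.12, 0.02, -1], [0, 0, 0, 0, -0.12, 0.03, -1], [0, 0, 0, 0, -0.12, 0.05, -1], [0, 0, 0, 0, -0.11, 0.05, -1]]])

```text
time: 17.52
tool_pos: [0.6471, -0.1125, 0.1118]
tool_rot: [-0.0, -0.703, 0.712, -0.001]
contact_force: [-3.7, -3.2, 4.0]
gripper_width: 0.127
```

Request:
carry_out(moves=[[[0, 0, 0, 0, -0.08, 0.07, -1], [0, 0, 0, 0, -0.08, 0.08, -1], [0, 0, 0, 0, -0.05, 0.08, -1], [0, 0, 0, 0, -0.04, 0.08, -1]]])

```text
time: 17.85
tool_pos: [0.6619, -0.1129, 0.1034]
tool_rot: [0.004, -0.702, 0.712, -0.006]
contact_force: [5.8, -2.7, 12.7]
gripper_width: 0.067
```

Run:
```python
from ov import *
g=grab_frame("side")
crop(g,"s17.png",260,350,160,250,7)
s=state();print(s['contact_force'],s['ft_torque'],s['gripper_width'],s['tool_pos'])
```

```text
[ 6.9407128  -2.36645165  6.61598854] [-0.25454442 -0.991821   -0.03574672] 0.06788435299136882 [ 0.66206366 -0.1128843   0.10295858]
```

View pics/s17.png

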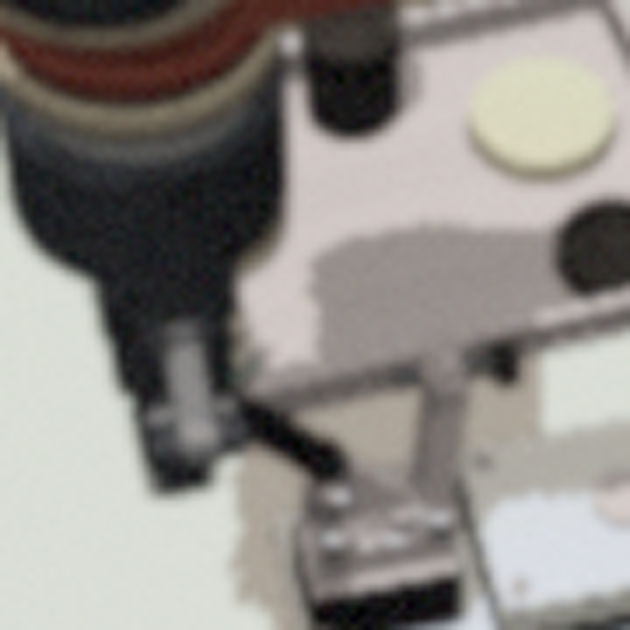

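Request:
carry_out(moves=[[[0, 0, 0, 0, 0, 0, -0.4], [0, 0, 0, 0, 0, 0, -0.4], [0, 0, 0, 0, 0, 0, -0.4], [0, 0, 0, 0, 0, 0, -0.4]]])

```text
time: 18.23
tool_pos: [0.6556, -0.1113, 0.0966]
tool_rot: [-0.0, -0.703, 0.712, 0.001]
contact_force: [-0.4, -0.1, 0.2]
gripper_width: 0.303
```

Run:
```python
from ov import *
g=grab_frame("side");f=grab_frame("top")
crop(g,"s18.png",260,350,160,250,7);crop(f,"t18.png",290,390,150,250,5)
s=state();print(s['contact_force'],s['gripper_width'],s['tool_pos'],th()[1][:,2])
for n,h in(("top",f),("side",g)):
    P=cloud(h);m=(abs(P[...,1]+.111)<.012)&(P[...,0]>.6)&(P[...,0]<.70)&(P[...,2]>.06)&(P[...,2]<.14)&(h["frame"].sum(-1)<200)
    q=P[m];q=q[np.argsort(q[:,0])];print(n,len(q));print(q[::max(1,len(q)//12)].round(3).tolist())
```

```text
[-0.3106809   0.29145791 -0.20608974] 0.29737947108709517 [ 0.65573049 -0.11145739  0.09673212] [-1.72652588e-03  7.35499182e-04 -9.99998239e-01]
top 81
[[0.609, -0.114, 0.1], [0.611, -0.116, 0.1], [0.613, -0.114, 0.101], [0.614, -0.114, 0.102], [0.616, -0.112, 0.106], [0.617, -0.11, 0.111], [0.618, -0.116, 0.101], [0.62, -0.108, 0.112], [0.622, -0.111, 0.113], [0.624, -0.115, 0.115], [0.626, -0.109, 0.123], [0.629, -0.115, 0.12], [0.632, -0.109, 0.123], [0.633, -0.111, 0.126]]
side 62
[[0.612, -0.106, 0.095], [0.615, -0.11, 0.099], [0.617, -0.11, 0.103], [0.619, -0.103, 0.095], [0.621, -0.103, 0.098], [0.623, -0.103, 0.103], [0.625, -0.103, 0.104], [0.627, -0.103, 0.107], [0.629, -0.104, 0.111], [0.63, -0.106, 0.112], [0.633, -0.105, 0.118], [0.634, -0.106, 0.124], [0.636, -0.106, 0.125]]
```

View pics/s18.png

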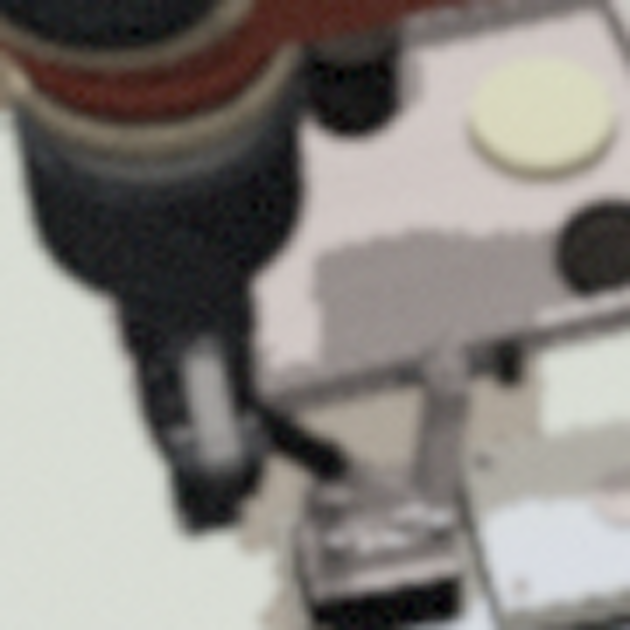

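View pics/t18.png

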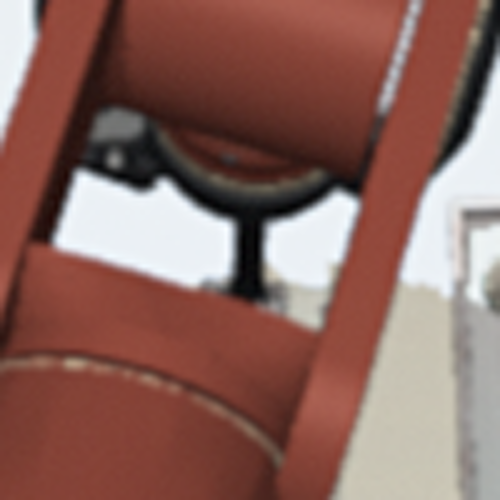

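Request:
carry_out(moves=[[[0, 0, 0, 0, 0, -0.4, -0.4], [0, 0, 0, 0, 0, -0.5, -0.4], [0, 0, 0, 0, 0, -0.5, -0.5], [0, 0, 0, 0, 0.1, -0.2, -1], [0, 0, 0, 0, 0.1, 0, -1], [0, 0, 0, 0, 0, 0, -1], [0, 0, 0, 0, 0, 0, -1]]])

```text
time: 18.92
tool_pos: [0.6472, -0.1115, 0.1599]
tool_rot: [-0.001, -0.703, 0.712, 0.001]
contact_force: [-0.3, 0.6, -0.2]
gripper_width: 0.0
```

Run:
```python
from ov import *
g=grab_frame("side");f=grab_frame("top")
crop(g,"s19.png",260,350,160,250,7)
s=state();print(s['contact_force'],s['gripper_width'],s['tool_pos'],th()[1][:,2])
P=cloud(g);m=(abs(P[...,1]+.111)<.012)&(P[...,0]>.6)&(P[...,0]<.70)&(P[...,2]>.06)&(P[...,2]<.15)&(g["frame"].sum(-1)<200)
q=P[m];q=q[np.argsort(q[:,0])];print(q[::max(1,len(q)//12)].round(3).tolist())
```

```text
[-0.97039494  0.1362774  -0.21376617] -0.0012452403816274444 [ 0.6473768  -0.11148927  0.15967122] [-2.89201607e-03  8.89679905e-04 -9.99995422e-01]
[[0.612, -0.106, 0.091], [0.617, -0.102, 0.094], [0.62, -0.105, 0.106], [0.624, -0.108, 0.111], [0.627, -0.11, 0.113], [0.631, -0.109, 0.123], [0.635, -0.105, 0.118], [0.639, -0.104, 0.125], [0.643, -0.104, 0.13], [0.646, -0.105, 0.14], [0.649, -0.112, 0.141], [0.652, -0.108, 0.141], [0.655, -0.105, 0.136]]
```

View pics/s19.png

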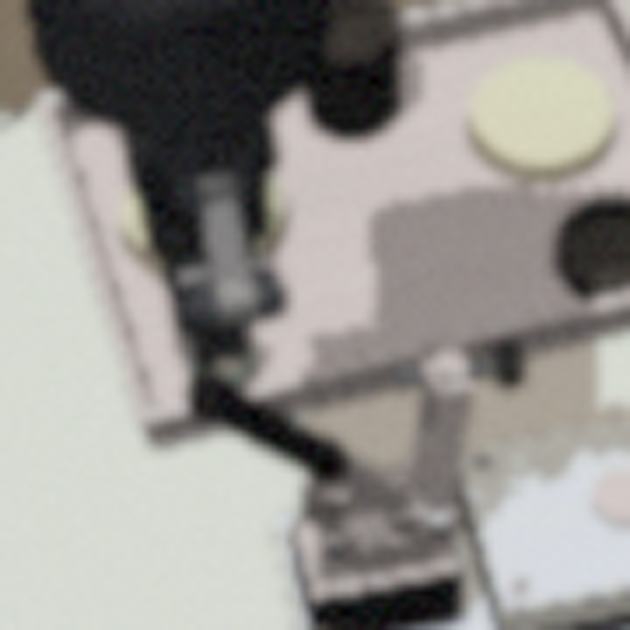

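Request:
carry_out(moves=[[[0, 0, 0, 0, 0, 0.2, -1], [0, 0, 0, 0, 0, 0.15, -1], [0, 0, 0, 0, -0.02, 0.15, -1], [0, 0, 0, 0, -0.02, 0.15, -1], [0, 0, 0, 0, -0.04, 0.15, -1], [0, 0, 0, 0, -0.04, 0.15, -1], [0, 0, 0, 0, -0.04, 0.15, -1], [0, 0, 0, 0, 0, 0, -1]]])

```text
time: 19.68
tool_pos: [0.6571, -0.1123, 0.1193]
tool_rot: [0.001, -0.703, 0.712, -0.002]
contact_force: [0.5, -0.3, 1.1]
gripper_width: -0.0
```

Run:
```python
from ov import *
g=grab_frame("side")
crop(g,"s20.png",260,360,160,250,7)
s=state();print(s['contact_force'],s['gripper_width'],s['tool_pos'],th()[1][:,2])
P=cloud(g);m=(abs(P[...,1]+.111)<.012)&(P[...,0]>.6)&(P[...,0]<.70)&(P[...,2]>.06)&(P[...,2]<.15)&(g["frame"].sum(-1)<200)
q=P[m];q=q[np.argsort(q[:,0])];print(q[::max(1,len(q)//12)].round(3).tolist())
```

```text
[-0.32429565 -0.44016383  1.74994805] 0.005101014205206164 [ 0.65564793 -0.11196261  0.11802559] [ 1.33185687e-03 -3.86942138e-04 -9.99999038e-01]
[[0.614, -0.106, 0.092], [0.617, -0.111, 0.094], [0.62, -0.106, 0.099], [0.623, -0.104, 0.091], [0.627, -0.106, 0.096], [0.631, -0.107, 0.101], [0.634, -0.11, 0.104], [0.637, -0.106, 0.101], [0.641, -0.107, 0.1], [0.645, -0.109, 0.106], [0.652, -0.107, 0.112], [0.66, -0.106, 0.112], [0.666, -0.104, 0.12]]
```

View pics/s20.png

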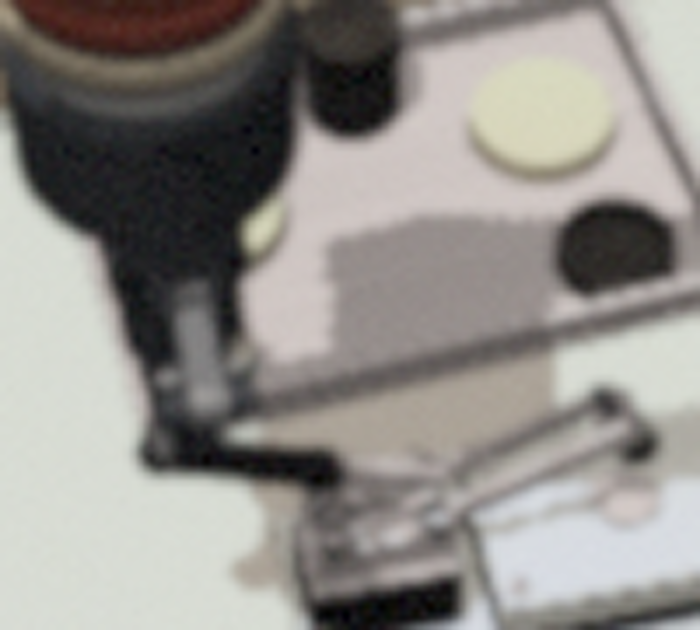

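Request:
carry_out(moves=[[[0, 0, 0, 0, -0.02, 0.12, -1], [0, 0, 0, 0, -0.02, 0.12, -1], [0, 0, 0, 0, -0.02, 0.12, -1], [0, 0, 0, 0, -0.02, 0.12, -1], [0, 0, 0, 0, -0.01, 0.1, -1], [0, 0, 0, 0, 0, 0, -1]]])

```text
time: 20.23
tool_pos: [0.6571, -0.1115, 0.0921]
tool_rot: [-0.001, -0.703, 0.712, 0.002]
contact_force: [-0.9, 0.6, 0.4]
gripper_width: 0.003
```

Request:
carry_out(moves=[[[0, 0, 0, 0, 0, 0.07, -1], [0, 0, 0, 0, 0, 0.06, -1], [0, 0, 0, 0, 0, 0.05, -1], [0, 0, 0, 0, 0, 0, -1]]])

```text
time: 20.57
tool_pos: [0.6579, -0.1118, 0.0865]
tool_rot: [-0.0, -0.703, 0.712, 0.001]
contact_force: [0.3, 0.3, -0.3]
gripper_width: -0.003
```

Run:
```python
from ov import *
g=grab_frame("side")
crop(g,"s21.png",260,380,160,250,6)
s=state();print(s['time'],s['contact_force'],s['tool_pos'],th()[1][:,2])
```

```text
20.6167 [ 0.19808785 -0.0536025   0.13318975] [ 0.65811141 -0.11182213  0.08682678] [-8.14575611e-04  2.24525949e-04 -9.99999643e-01]
```

View pics/s21.png

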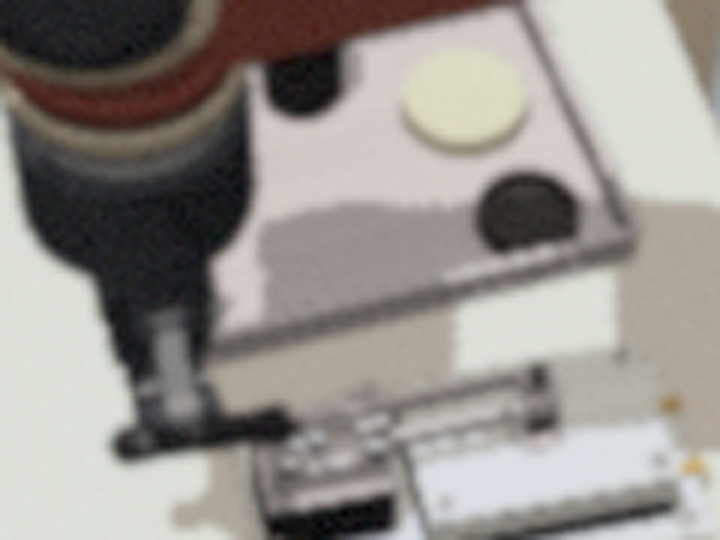

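Request:
carry_out(moves=[[[0, 0, 0, 0, 0, 0.04, -1], [0, 0, 0, 0, 0, 0.02, -1], [0, 0, 0, 0, 0, 0, -1]]])

```text
time: 20.87
tool_pos: [0.6588, -0.112, 0.0856]
tool_rot: [0.0, -0.703, 0.712, -0.0]
contact_force: [-1.4, -1.5, 2.0]
gripper_width: -0.0
```

Request:
carry_out(moves=[[[0, 0, 0, 0, 0, 0.04, -1], [0, 0, 0, 0, 0, 0.03, -1], [0, 0, 0, 0, 0, 0, -1], [0, 0, 0, 0, 0, 0, -1]]])

```text
time: 21.2
tool_pos: [0.6591, -0.1121, 0.0844]
tool_rot: [0.0, -0.703, 0.712, -0.001]
contact_force: [-4.0, 1.0, 8.9]
gripper_width: 0.003
```

Request:
carry_out(moves=[[[0, 0, 0, 0, 0, 0.05, -1], [0, 0, 0, 0, 0, 0.05, -1], [0, 0, 0, 0, 0, 0.03, -1], [0, 0, 0, 0, 0, 0, -1]]])

```text
time: 21.53
tool_pos: [0.6596, -0.1122, 0.0825]
tool_rot: [0.0, -0.703, 0.712, -0.001]
contact_force: [-11.1, 3.3, 22.1]
gripper_width: -0.003
```

Request:
carry_out(moves=[[[0, 0, 0, 0, 0, 0.04, -1], [0, 0, 0, 0, 0, 0.04, -1], [0, 0, 0, 0, 0, 0, -1], [0, 0, 0, 0, 0, 0, -1]]])

```text
time: 21.87
tool_pos: [0.66, -0.1122, 0.0813]
tool_rot: [0.0, -0.703, 0.711, -0.001]
contact_force: [-14.8, 3.0, 28.9]
gripper_width: 0.001
```

Run:
```python
from ov import *
g=grab_frame("side")
crop(g,"s22.png",260,380,160,250,6)
s=state();print(s['time'],s['contact_force'],s['tool_pos'],th()[1][:,2])
P=cloud(g);m=(abs(P[...,1]+.111)<.015)&(P[...,0]>.6)&(P[...,0]<.70)&(P[...,2]>.06)&(P[...,2]<.10)&(g["frame"].sum(-1)<200)
q=P[m];q=q[np.argsort(q[:,0])];print(q[::max(1,len(q)//20)].round(3).tolist())
```

```text
21.9167 [-14.12137885   3.80472777  28.57750462] [ 0.65998343 -0.11221441  0.08129931] [ 2.14967409e-03 -9.25904776e-04 -9.99997261e-01]
[[0.614, -0.107, 0.076], [0.617, -0.112, 0.078], [0.619, -0.104, 0.075], [0.621, -0.105, 0.077], [0.623, -0.108, 0.078], [0.625, -0.107, 0.079], [0.627, -0.109, 0.078], [0.628, -0.104, 0.074], [0.631, -0.111, 0.08], [0.632, -0.113, 0.078], [0.635, -0.104, 0.077], [0.637, -0.105, 0.075], [0.639, -0.106, 0.075], [0.643, -0.103, 0.08], [0.647, -0.107, 0.077], [0.65, -0.103, 0.083], [0.657, -0.097, 0.094], [0.661, -0.1, 0.092], [0.665, -0.096, 0.095], [0.671, -0.107, 0.077], [0.675, -0.111, 0.077]]
```

View pics/s22.png

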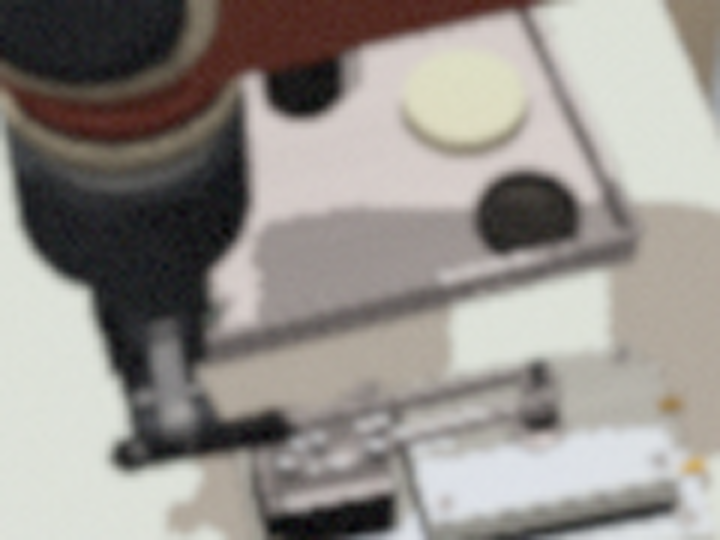

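Request:
carry_out(moves=[[[0, 0, 0, 0, 0, -0.2, -1], [0, 0, 0, 0, 0, -0.5, -1], [0, 0, 0, 0, 0, -0.8, -1], [0, 0, 0, 0, 0, -0.8, -1], [0, 0, 0, 0, 0.5, -0.6, -1], [0, 0, 0, 0, 0.9, 0, -1], [0, 0, 0, 0, 0.9, 0, -1], [0, 0, 0, 0, 0.9, 0, -1]]])

```text
time: 22.58
tool_pos: [0.5294, -0.1102, 0.19]
tool_rot: [0.0, -0.703, 0.711, -0.0]
contact_force: [-0.7, -0.6, 0.0]
gripper_width: -0.001
```

Request:
carry_out(moves=[[[0, 0, 0, 0, 0.9, 0, -1], [0, 0, 0, 0, 0.9, 0, -1], [0, 0, 0, 0, 0.5, 0, -1], [0, 0, 0, 0, 0, 0, -1], [0, 0, 0, 0, 0, 0, -1]]])

```text
time: 23.0
tool_pos: [0.4379, -0.1091, 0.1896]
tool_rot: [0.0, -0.702, 0.712, -0.001]
contact_force: [-0.3, -0.1, -0.2]
gripper_width: -0.0
```

Run:
```python
from ov import *
g=grab_frame("side");f=grab_frame("top")
crop(g,"s23.png",270,390,180,260,6.5)
s=state();print(s['time'],s['contact_force'],s['tool_pos'])
GP=lambda y,z:[.5197+y/1000,-.1098-.0122*y/1000,z/1000]
overlay(f,"t23.png",[(rect((.5187,-.1098),-.7,-.032,.032,-.048,.048,.041),(0,0,255))],(290,390,180,310),4.6 and 5)
P=cloud(g);m=(abs(P[...,1]+.111)<.02)&(P[...,0]>.6)&(P[...,0]<.70)&(P[...,2]>.05)&(P[...,2]<.12)&(g["frame"].sum(-1)<200)
q=P[m];
for x in np.arange(.61,.69,.006):
    w=q[abs(q[:,0]-x)<.003]
    if len(w): print(x.round(3),len(w),np.percentile(w[:,2],[50,90,100]).round(4))
h=f;P=cloud(h);m=(abs(P[...,1]+.111)<.005)&(P[...,0]>.6)&(P[...,0]<.70)&(P[...,2]>.05)&(h["frame"].sum(-1)<200);q=P[m]
print("top")
for x in np.arange(.61,.69,.006):
    w=q[abs(q[:,0]-x)<.003]
    if len(w): print(x.round(3),len(w),np.percentile(w[:,2],[50,90,100]).round(4))
```

```text
23.1 [0.18181478 0.42017995 0.41610929] [ 0.4390268  -0.10923759  0.18989933]
0.616 7 [0.08   0.0811 0.0818]
0.622 15 [0.0797 0.0815 0.083 ]
0.628 9 [0.0792 0.0817 0.0832]
0.634 8 [0.082  0.0833 0.0837]
0.64 10 [0.0818 0.0835 0.0837]
0.646 8 [0.0824 0.0836 0.0843]
0.652 8 [0.0831 0.0838 0.0846]
0.658 9 [0.0827 0.0848 0.0858]
0.664 10 [0.0837 0.0853 0.0867]
0.67 11 [0.0843 0.0867 0.0868]
0.676 3 [0.0838 0.0849 0.0852]
top
0.616 16 [0.0836 0.0861 0.0878]
0.622 16 [0.0839 0.086  0.0863]
0.628 15 [0.0842 0.0869 0.0885]
0.634 14 [0.0842 0.0865 0.0892]
0.64 12 [0.0862 0.0885 0.0888]
0.646 14 [0.0849 0.0881 0.0899]
0.652 12 [0.086  0.0895 0.0912]
0.658 17 [0.0861 0.088  0.0909]
0.664 15 [0.0867 0.087  0.0875]
0.67 16 [0.0889 0.092  0.0944]
0.676 4 [0.0861 0.0902 0.0912]
```

View pics/s23.png

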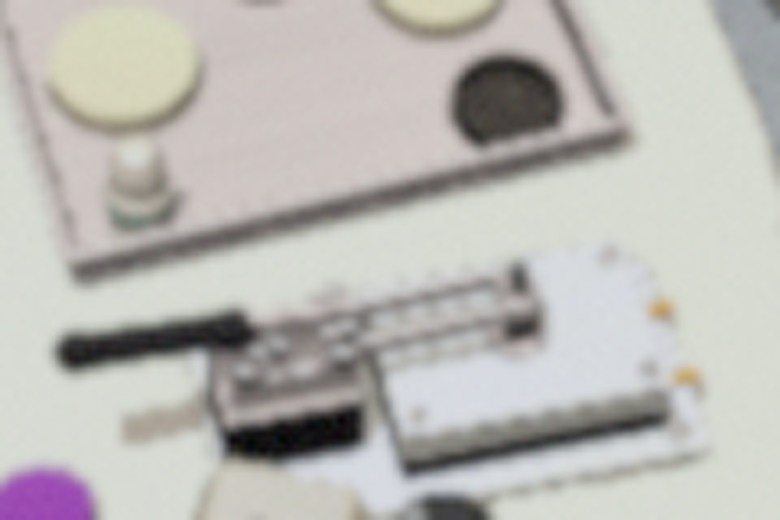

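View pics/t23.png

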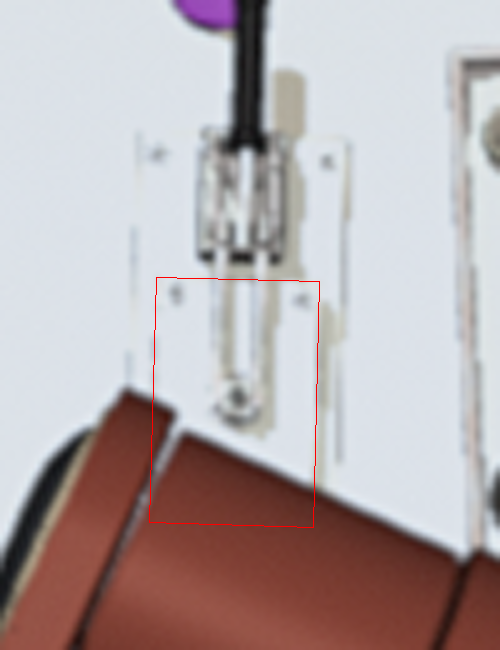

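Request:
carry_out(moves=[[[0, 0, 0, 0, -0.7, 0, -1], [0, 0, 0, 0, -0.9, 0, -1], [0, 0, 0, 0, -0.9, 0, -1], [0, 0, 0, 0, -0.9, 0, -1], [0, 0, 0, 0, -0.9, 0, -1], [0, 0, 0, 0, -0.9, 0, -1], [0, 0, 0, 0, -0.3, 0, -1], [0, 0, 0, 0, 0, 0, -1]]])

```text
time: 23.77
tool_pos: [0.6616, -0.1116, 0.1881]
tool_rot: [-0.0, -0.703, 0.711, 0.0]
contact_force: [-0.3, -0.6, 0.1]
gripper_width: 0.002
```

Request:
carry_out(moves=[[[0, 0, 0, 0, 0, 0.6, -1], [0, 0, 0, 0, 0, 0.7, -1], [0, 0, 0, 0, 0, 0.6, -1], [0, 0, 0, 0, 0, 0.3, -1], [0, 0, 0, 0, 0, 0.1, -1], [0, 0, 0, 0, 0, 0.04, -1], [0, 0, 0, 0, 0, 0, -1], [0, 0, 0, 0, 0, 0, -1]]])

```text
time: 24.43
tool_pos: [0.6596, -0.1123, 0.0983]
tool_rot: [0.001, -0.703, 0.712, -0.001]
contact_force: [-0.5, 1.2, 0.1]
gripper_width: -0.001
```

Request:
carry_out(moves=[[[0, 0, 0, 0, 0, 0.1, -1], [0, 0, 0, 0, 0, 0.08, -1], [0, 0, 0, 0, 0, 0.02, -1], [0, 0, 0, 0, 0, 0, -1], [0, 0, 0, 0, 0, 0, -1]]])

```text
time: 24.85
tool_pos: [0.6584, -0.1119, 0.0881]
tool_rot: [-0.0, -0.703, 0.712, 0.0]
contact_force: [-0.4, 0.5, -0.4]
gripper_width: -0.0
```

Request:
carry_out(moves=[[[0, 0, 0, 0, 0, 0.04, -1], [0, 0, 0, 0, 0, 0, -1], [0, 0, 0, 0, 0, 0, -1]]])

```text
time: 25.1
tool_pos: [0.6584, -0.1119, 0.0864]
tool_rot: [-0.0, -0.703, 0.712, 0.0]
contact_force: [0.2, -0.7, 0.7]
gripper_width: 0.003
```

Request:
carry_out(moves=[[[0, 0, 0, 0, 0, 0.04, -1], [0, 0, 0, 0, 0, 0, -1], [0, 0, 0, 0, 0, 0, -1]]])

```text
time: 25.35
tool_pos: [0.6587, -0.112, 0.0856]
tool_rot: [0.0, -0.703, 0.712, -0.0]
contact_force: [-0.9, 1.1, 3.3]
gripper_width: -0.005
```

Request:
carry_out(moves=[[[0, 0, 0, 0, 0, 0.1, -1], [0, 0, 0, 0, 0, 0.1, -1], [0, 0, 0, 0, 0, 0, -1], [0, 0, 0, 0, 0, 0, -1]]])

```text
time: 25.68
tool_pos: [0.6596, -0.1121, 0.0825]
tool_rot: [0.0, -0.703, 0.711, -0.001]
contact_force: [-10.6, 2.9, 23.0]
gripper_width: -0.002
```

Request:
carry_out(moves=[[[0, 0, 0, 0, 0, -0.2, -1], [0, 0, 0, 0, 0, -0.5, -1], [0, 0, 0, 0, 0, -0.8, -1], [0, 0, 0, 0, 0, -0.8, -1], [0, 0, 0, 0, 0, -0.5, -1], [0, 0, 0, 0, 0, -0.2, -1], [0, 0, 0, 0, 0, 0, -1], [0, 0, 0, 0, 0, 0, -1]]])

```text
time: 26.35
tool_pos: [0.658, -0.1118, 0.1956]
tool_rot: [-0.0, -0.703, 0.712, 0.001]
contact_force: [-0.5, 0.1, -0.9]
gripper_width: 0.003
```

Run:
```python
from ov import *
g=grab_frame("side");f=grab_frame("top")
crop(g,"s24.png",270,390,150,260,6)
s=state();print(s['time'],s['contact_force'],s['tool_pos'])
P=cloud(g);m=(abs(P[...,0]-.51)<.035)&(abs(P[...,1]+.094)<.012);q=P[m];q=q[(q[:,2]>.025)&(q[:,2]<.05)]
A=np.c_[q[:,:2]-[.51,-.11],np.ones(len(q))];print(len(q),np.linalg.lstsq(A,q[:,2],rcond=None)[0])
overlay(f,"t24.png",[(rect((.5187,-.1098),-.7,-.032,.032,-.048,.048,.041),(0,0,255))],(290,390,180,310),5)
```

```text
26.45 [ 0.29918168 -0.82411878 -0.23724235] [ 0.65712705 -0.1115407   0.19375248]
288 [ 0.01122119 -0.11035786  0.04159629]
```

View pics/s24.png

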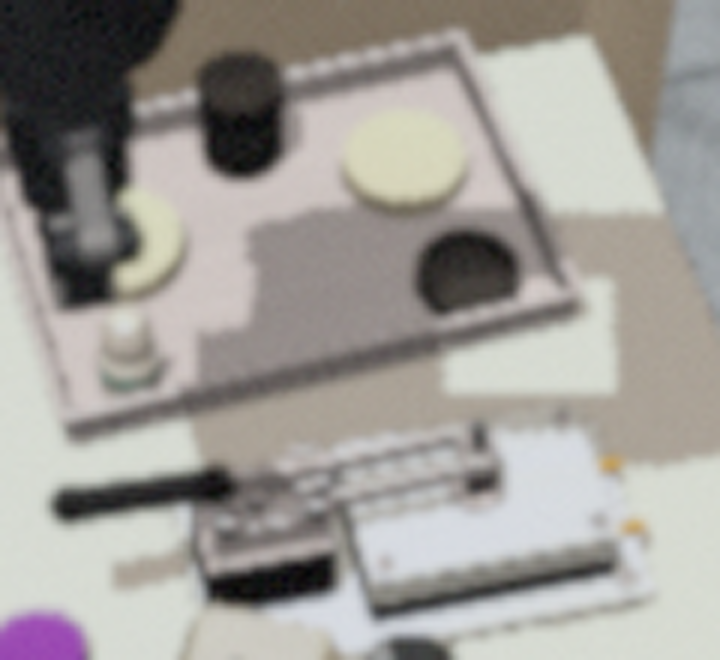

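View pics/t24.png

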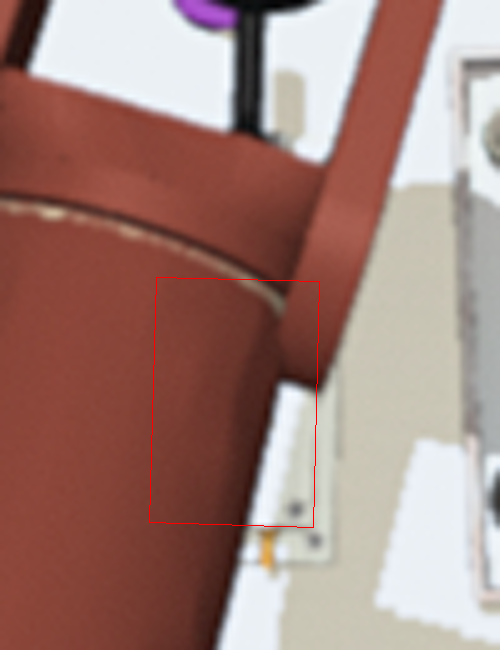

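```bash
python3 -c "
from plant import ticket
print(ticket.job_done())"
```

```text
the job is handed in; nothing more can be done
None
```

I put the small dish on the chamber seat, set the lid on, closed the clamp and handed the job in at about 26.5 s on the robot's clock. It reported no verdict.

- **Dish:** the top camera showed it between the four pins, with the gripper clear and the other things in the tray where they were. It stayed level in the pictures throughout the move.
- **Lid:** it went down without jamming. Before the clamp was closed, the depth fit gave a flat top (slopes under 0.002 rad) at about 39 mm, where 41 mm was expected. I put that difference down to camera offset.
- **Clamp:** my pinch on the handle slipped off its end about half-way through the swing. I finished by pushing the handle down with shut fingers.
    - **Position:** after I let go, a second touch met the handle's top at about z 86 mm. That matches the stop position of 79 mm for its axis, and the push back grew the same way as before, so I take it as locked over centre.
    - **Foot:** it stands on the lid in the last picture.

- **Not confirmed:** I could not measure the foot's force on the lid or read the clamp joints directly. Just before hand-in, the last depth fit of the lid gave a large slope across it (about -0.11). I believe that comes from points on the lid's edge, because the side picture shows it seated, but I did not repeat the fit.

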